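Pack the bottle case and shut it

ROBOT

A 6-joint arm with a two-finger parallel gripper is mounted at the origin on a cart in front of the work surface, level with it; the furniture and walls round the work are solid. World frame = base frame: x ahead of the robot, y to its left, z up, the work surface at z = 0. Lengths are in mm, angles in rad, forces in N, time in s.
With the tool pointing down it reaches from about 350 to 975 mm from the base axis. Payload 7.1 kg.
Tool frame: the origin (TCP) lies between the finger pads; the fingertips stand 22 mm ahead of it and the grasp point (between the pads) lies 3 mm ahead of it; x points along the fingers, z is the direction in which the jaws open and shut, and the axes are right-handed (so a half turn about x gives the same grasp; the last joint's range is limited). The gripper opens to 88 mm and grips with 3 to 60 N. Pads are 20 mm wide; open, the fingers measure 115 mm over their backs; the gripper's body (75 mm by 178 mm) begins 61 mm behind the grasp point.
Start: joints at [1.105, 0.423, 1.63, -0, 1.089, -0.019], TCP at [270.019, 563.644, 244.675] pointing down, gripper open.
Joint ranges: [-3, 3], [-0.9, 2.11], [0.09, 2.58], [-1.31, 4.45], [0.11, 2.69], [-2.54, 2.54]. Speed limits (rad/s): [2.39, 2.39, 3.01, 3.14, 3.14, 3.14].

INTERFACE

Orientations are given as a rotation vector (axis times angle).
In Python, from workcell import ctrl gives the robot as it stands.
- The arm moves only by the shell command python3 -m creep 'ROWS'. ROWS is JSON, one flat list of numbers, 7 for each row, row after row: the opening, from 0 (shut) to 1 (fully open), then the shift along the tool's x, y, z as a fraction of full scale, then the turn, a rotation vector about the tool's x, y, z as a fraction of full scale. In form: [hand, dx, dy, dz, wx, wy, wz, hand, dx, dy, dz, wx, wy, wz, ...]. A call has 1 to 8 rows; each row is the pose to reach, as a shift and turn from the pose commanded when the call began, along the tool's axes at that moment; what a row does not reach only later rows make up. Full scale, the value 1, is 1000 mm for a shift and 30 degrees for a turn. A row lasts 1/8 s, in which the tool goes at most 62.5 mm and 10.7 degrees, less where a joint would pass 70% of its speed; a pose out of reach is approached as far as the arm can. A call with a number of a shift or a turn outside -1 to 1 is refused whole. A call with a gripper value outside its range is refused whole. The fingers move at their own pace and stop on an object; the grip force is fixed at half the most. Time passes only in rows, so rows that repeat a pose let the fingers close. It gives the time, the measured TCP pose, the force and the opening at its end, in the units of the state.
- ctrl.get_obs(): the state, without advancing time (a new reading comes with each control period).
- ctrl.get_image(name): name is "side" or "top"; returns a dict with "frame" (384x512x3 uint8, red, green, blue), "intrinsics" (3x3 intrinsics, pixels), "position" and "orientation" of the camera in the world. Camera axes: x right, y down, z forward; pixel columns grow to the right and rows downward; lengths in mm; the calibration is good to about 2 mm. A picture is of the moment at which its call begins. There is no depth.
- ctrl.close_job(): hands the job in, once; it reports no verdict.
The state is a dict: "t": time; "qpos": joint angles; "qvel": joint speeds; "joint_torque": joint torques, N m; "ee_pos": TCP position; "orientation": TCP orientation; "ft_force": force on the tool from outside, world axes, zero at the start; "moment": the same for the moment, N m; "width": finger opening in mm.
Only numpy, scipy, OpenCV 4.12 (cv2) and the standard library are available. Lean on these libraries where they do the work, as an engineer would, in place of code of your own. Each camera call takes 0.05 s, during which the arm holds its last target. There are 200 camera calls.

TASK

Pack the grey bottle case for dispatch. Raise its lid by the bar handle and push the red knob of the folding stay back past straight, so that the lid is locked and stays up unaided; then stand every orange-capped bottle that is on the table in a black seat of its own in the case and press each one down until its seat is fully home, or the lid will not shut over it. When all are home, pull the knob forward to free the stay and lower the lid until it is fully shut, without letting it slam, and leave the purple- and green-capped bottles where they are.

Things in the scene. Friction and masses are not known exactly. Their poses are not given: they have to be found in the camera images.
- case: grey bottle case with aluminium edges, fixed to the table: 180 mm deep (x), 296 mm wide (y), walls 135 mm high and 6 mm thick; origin at the centre of its underside on the table. Its own -x side is the front (two undone latches, lid handle), +y is its left end, where the folding stay sits on the outside
- lid_hinge (a point): middle of the lid's hinge line, at the top back edge of the case, 135 mm above the table; the line runs along the case's y axis
- lid_handle (a point): middle of the black round bar handle on the lid: 12 mm diameter, 108 mm long along the case's y, carried 40 mm clear in front of the lid's front edge (220 mm from the hinge line, 6 mm above the lid's underside). It moves with the lid
- lid (a joint): lid angle in rad: 0 shut, about 1.45 when the stay is locked. The flat lid (0.55 kg, 12 mm thick) has a slightly stiff hinge that holds it only when nearly upright (above about 1.2 rad); lower down it falls shut, so let go of it at 1.3 or so. The handle bar may turn in a light pinch while the lid swings
- stay_knob (a point): middle of the red knob on the stay's knuckle: cylinder of 18 mm diameter, 36 mm long along the case's y; this point is 56 mm outside the case's left face. Lid shut, it hangs in front and low; lid at 1.33 rad, it stands about 60 mm ahead of the hinge line, 57 mm above the case's rim. Locked by pushing it backwards (case +x, about 3 N) to about 20 mm ahead of the hinge line, 52 mm above the rim
- stay_upper (a joint): knuckle of the folding stay (two equal 78 mm steel bars, case's left side to lid's left edge), rad: 0 folded (lid shut), 2.00 straight, 2.25 locked past straight, where it stops hard. Pushing the knob back about 40 mm with the lid at 1.33 takes it past straight and the lid to 1.45; pulling the knob 40 mm forward again frees it, lid back at about 1.33 and still held by its hinge; much farther and the lid falls
- seat_1_floor (a point): centre of the floor of the left push-down seat: a round black cup, 82 mm inside diameter, 25 mm deep, on which a bottle stands. As found its rim is 14 mm proud of the white deck and this point 25 mm above the table; fully down the rim is flush with the deck (36 mm above the table), this point at 11 mm and the bottle's cap top at 129 mm, just under the case's rim
- seat_1 (a joint): how far the left seat is pushed down, m: 0 proud, 0.014 fully down. It is stiff: a bottle's own weight does not move it; it takes about 9 N, slowly (some 3 N more at 20 mm/s), and it stays where it is left
- seat_2_floor (a point): centre of the floor of the middle push-down seat: a round black cup, 82 mm inside diameter, 25 mm deep, on which a bottle stands. As found its rim is 14 mm proud of the white deck and this point 25 mm above the table; fully down the rim is flush with the deck (36 mm above the table), this point at 11 mm and the bottle's cap top at 129 mm, just under the case's rim
- seat_2 (a joint): how far the middle seat is pushed down, m: 0 proud, 0.014 fully down. It is stiff: a bottle's own weight does not move it; it takes about 9 N, slowly (some 3 N more at 20 mm/s), and it stays where it is left
- seat_3_floor (a point): centre of the floor of the right push-down seat: a round black cup, 82 mm inside diameter, 25 mm deep, on which a bottle stands. As found its rim is 14 mm proud of the white deck and this point 25 mm above the table; fully down the rim is flush with the deck (36 mm above the table), this point at 11 mm and the bottle's cap top at 129 mm, just under the case's rim
- seat_3 (a joint): how far the right seat is pushed down, m: 0 proud, 0.014 fully down. It is stiff: a bottle's own weight does not move it; it takes about 9 N, slowly (some 3 N more at 20 mm/s), and it stays where it is left
- orange_a_mid (a point): centre (half-way up) of a brown bottle with an orange screw cap, standing upright; body 68 mm diameter, 118 mm tall in all, about 0.27 kg, weight low; cap 43 mm diameter, its side 16 mm high, its top 59 mm above this point (the shoulder rises to the cap's foot, 45 mm above this point); the point's z axis is the bottle's axis. May be absent
- orange_b_mid (a point): centre (half-way up) of a brown bottle with an orange screw cap, standing upright; body 68 mm diameter, 118 mm tall in all, about 0.27 kg, weight low; cap 43 mm diameter, its side 16 mm high, its top 59 mm above this point (the shoulder rises to the cap's foot, 45 mm above this point); the point's z axis is the bottle's axis. May be absent
- orange_c_mid (a point): centre (half-way up) of a brown bottle with an orange screw cap, standing upright; body 68 mm diameter, 118 mm tall in all, about 0.27 kg, weight low; cap 43 mm diameter, its side 16 mm high, its top 59 mm above this point (the shoulder rises to the cap's foot, 45 mm above this point); the point's z axis is the bottle's axis. May be absent
- purple_mid (a point): centre (half-way up) of a brown bottle with a purple screw cap, standing upright; body 68 mm diameter, 118 mm tall in all, about 0.27 kg, weight low; cap 43 mm diameter, its side 16 mm high, its top 59 mm above this point (the shoulder rises to the cap's foot, 45 mm above this point); the point's z axis is the bottle's axis. Not to be packed
- green_mid (a point): centre (half-way up) of a brown bottle with a green screw cap, standing upright; body 68 mm diameter, 118 mm tall in all, about 0.27 kg, weight low; cap 43 mm diameter, its side 16 mm high, its top 59 mm above this point (the shoulder rises to the cap's foot, 45 mm above this point); the point's z axis is the bottle's axis. Not to be packed
There are look-alikes about, which are no part of the job. Leave any yellow look-alike of the part that bears orange_b_mid alone.

How it is judged:
By the outcome, as a careful person would: the job done as asked, in the order asked, and still so for the second after the job is handed in, with the robot touching nothing.
Of orange_a, orange_b, orange_c only 2 to 3 are there at a start; the rules pass over those that are not, and their reading is None.
At some moment in a run one of orange_a, orange_b, orange_c may be knocked a few centimetres aside while the robot is not near it.
It also fails if it takes over 208 s, if anything falls off the work surface, if the arm or the gripper's body presses on something with over 40 N, if the wrist force passes 120 N, or if a joint passes its speed limit or range.

## Working session

There is one attempt and no reset: what is moved stays moved. The work goes in short steps, Python scripts to look and compute and a shell command to move; the robot and the scene stay as the last step left them, time stands still between calls to the robot, and variables do not carry over. Pictures are saved under pics/ and viewed, and the job is handed in when it is done.

```bash
ls; mkdir -p pics; python3 - <<'E'
from workcell import ctrl
import cv2,json,numpy as np
print(ctrl.get_obs())
for n in ("side","top"):
    d=ctrl.get_image(n); cv2.imwrite(f"pics/{n}0.png",d["frame"][...,::-1]); print(n,d["intrinsics"],d["position"],d["orientation"])
E
```

```text
pics
{'t': 0.0, 'qpos': array([ 1.10499043e+00,  4.23841121e-01,  1.63066862e+00, -2.98950519e-05,
        1.08860001e+00, -1.89920022e-02]), 'qvel': array([ 0.00063025, -0.00123692, -0.00010656, -0.00024474,  0.00016932,
       -0.00061495]), 'joint_torque': array([ 1.62019307e-03, -5.44639170e+01, -2.73663068e+01,  6.45788689e-02,
        2.28939706e-02, -8.54388918e-05]), 'ee_pos': array([269.80749997, 563.19383794, 243.90989617]), 'orientation': array([-0.87493358,  1.38936797,  0.87361028]), 'ft_force': array([-0.15450455, -0.01390954,  0.34901399]), 'moment': array([-0.04045798,  0.02289791,  0.01935593]), 'width': 87.53202687175286}
side [[478.34380292   0.         257.16453214]
 [  0.         478.34380292 192.70393748]
 [  0.           0.           1.        ]] [ 337.46019575 -639.06425374 1280.49515888] [-2.52383057  0.34026247 -0.1008495 ]
top [[364.04026685   0.         252.0001148 ]
 [  0.         364.04026685 190.33975378]
 [  0.           0.           1.        ]] [ 452.15057444  148.02630416 1150.22648372] [-2.19595194  2.1673417  -0.14096238]
```

View pics/side0.png

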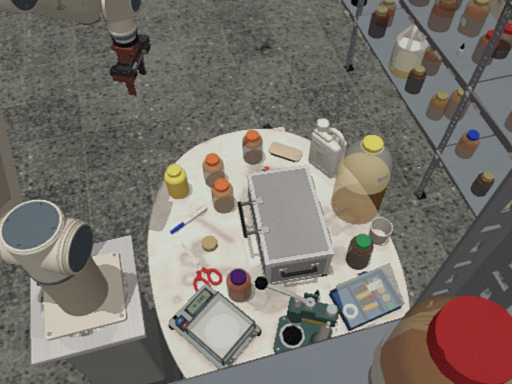

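View pics/top0.png

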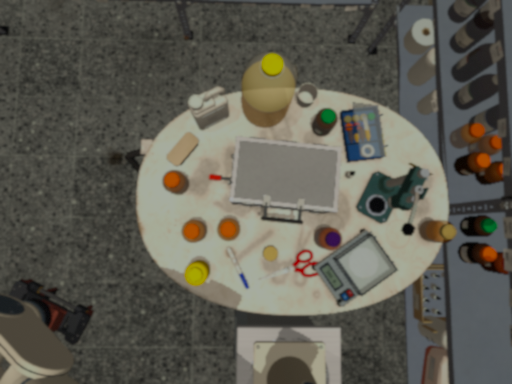

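The side view shows three orange-capped bottles at (252,137), (213,162) and (222,187), with the yellow look-alike at (175,175). In the top view the oranges are at (175,181), (193,230) and (229,229), with yellow at (196,272), purple at (327,238) and green at (324,121). The red knob is at about (215,178) and the handle at about (281,217). I'll take enlarged crops to measure from.

```bash
cat > h.py <<'E'
from workcell import ctrl
import cv2,numpy as np
from scipy.spatial.transform import Rotation as R
def shot(n,name,box=None,s=1):
    d=ctrl.get_image(n); f=d["frame"][...,::-1].copy()
    np.save(f"/tmp/{n}.npy",f)
    crop(f,name,box,s); return d
def crop(f,name,box,s):
    if box: x0,y0,x1,y1=box; f=f[y0:y1,x0:x1]
    f=cv2.resize(f,None,fx=s,fy=s,interpolation=cv2.INTER_CUBIC); cv2.imwrite(f"pics/{name}.png",f)
CAM={}
import json,os
def cam(n):
    if os.path.exists(f"/tmp/cam_{n}.json"):
        c=json.load(open(f"/tmp/cam_{n}.json"))
    else:
        d=ctrl.get_image(n); c={k:np.array(d[k]).tolist() for k in("intrinsics","position","orientation")}; json.dump(c,open(f"/tmp/cam_{n}.json","w"))
    return np.array(c["intrinsics"]),np.array(c["position"]),R.from_rotvec(c["orientation"]).as_matrix()
def ray(n,uv):
    K,p,M=cam(n); v=M@np.linalg.inv(K)@np.array([uv[0],uv[1],1.]); return p,v/np.linalg.norm(v)
def plane(n,uv,z):
    p,v=ray(n,uv); return p+v*(z-p[2])/v[2]
def tri(a,b):  # a side, b top
    p,v=ray("side",a);q,w=ray("top",b)
    A=np.c_[v,-w]; s,t=np.linalg.lstsq(A,q-p,rcond=None)[0]
    x,y=p+s*v,q+t*w; return (x+y)/2,np.linalg.norm(x-y)
def proj(n,X):
    K,p,M=cam(n); c=K@(M.T@(np.array(X,float)-p)); return c[:2]/c[2]
def tool():
    o=ctrl.get_obs(); return o,R.from_rotvec(o["orientation"]).as_matrix()
def caps(n,frame,lo,hi,z,minarea=20):
    h=cv2.cvtColor(frame,cv2.COLOR_BGR2HSV); m=cv2.inRange(h,lo,hi)
    k,l,st,ce=cv2.connectedComponentsWithStats(m)
    return [(ce[i].round(1),st[i][4],plane(n,ce[i],z).round(1)) for i in range(1,k) if st[i][4]>=minarea]
def state():
    o,M=tool(); print("t",round(o["t"],2),"pos",o["ee_pos"].round(1),"q",o["qpos"].round(2),"F",o["ft_force"].round(1),"w",round(o["width"],1)); print(M.round(3))
def goal(P,M1,P0=None,M0=None):
    o,M=tool(); d=M.T@(np.array(P,float)-o["ee_pos"])/1000
    w=R.from_matrix(M.T@np.array(M1,float)).as_rotvec()*180/np.pi/30
    print("shift",d.round(4),"turn",w.round(4))
E
python3 - <<'E'
from h import *
for n,z in (("side",118),("top",118)):
    f=cv2.imread(f"pics/{n}0.png")
    print(n,*caps(n,f,(3,150,100),(13,255,255),z),sep="\n")
f=cv2.imread("pics/top0.png"); crop(f,"t0c",(130,80,350,300),3.5) if 0 else crop(f,"t0c",(150,120,350,290),4)
f=cv2.imread("pics/side0.png"); crop(f,"s0c",(150,110,350,290),4)
cam("side");cam("top")
state()
E
```

```text
side
(array([251.8, 136.2]), np.int32(123), array([584.5, 341.2, 118. ]))
(array([211.8, 159.8]), np.int32(133), array([440.8, 281.6, 118. ]))
(array([220.9, 184.9]), np.int32(169), array([446.6, 181.3, 118. ]))
top
(array([348.5, 126.1]), np.int32(26), array([ 751. , -159.6,  118. ]))
(array([477.1, 129.8]), np.int32(176), array([ 747.2, -542.1,  118. ]))
(array([496.1, 142.1]), np.int32(120), array([ 711.5, -597. ,  118. ]))
(array([483., 160.]), np.int32(173), array([ 657.2, -554.7,  118. ]))
(array([500.5, 168.6]), np.int32(38), array([ 632.7, -605.6,  118. ]))
(array([173.3, 181. ]), np.int32(167), array([581.6, 344.7, 118. ]))
(array([214.4, 176.9]), np.int32(46), array([594.9, 228.4, 118. ]))
(array([323.6, 241.2]), np.int32(44), array([416.4, -83.5, 118. ]))
(array([488.9, 253.6]), np.int32(171), array([ 386.6, -557.3,  118. ]))
t 0.2 pos [269.9 563.4 244.2] q [ 1.11  0.42  1.63  0.    1.09 -0.02] F [ 0.   0.8 -0.3] w 87.9
[[-0.    -0.902  0.432]
 [-0.001  0.432  0.902]
 [-1.     0.    -0.001]]
```

View pics/t0c.png

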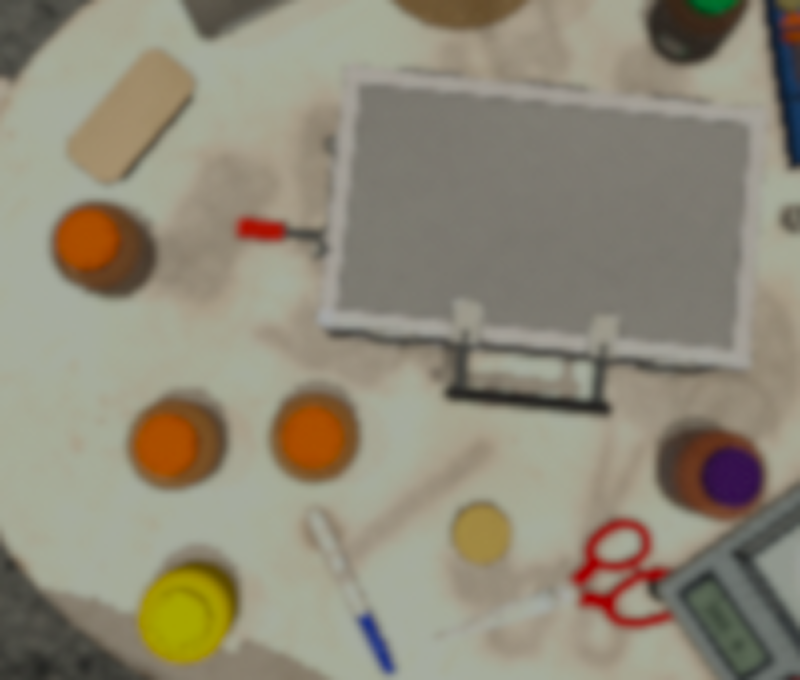

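View pics/s0c.png

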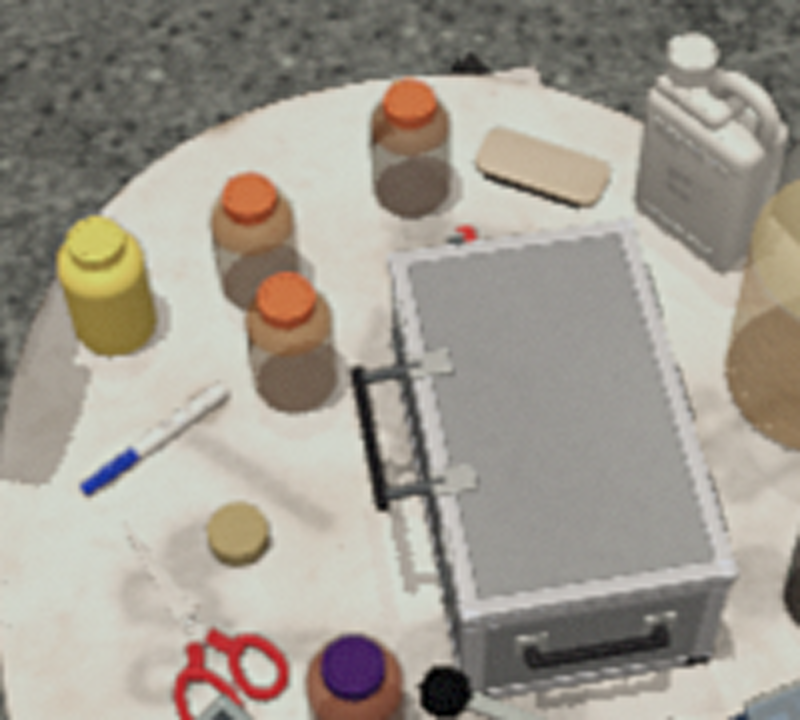

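```bash
python3 - <<'E'
from h import *
T=lambda x,y:(150+x/4-.375,120+y/4-.375)
S=lambda x,y:(150+x/4-.375,110+y/4-.375)
for q in [(350,70),(762,110),(748,367),(322,328)]: print("corner",plane("top",T(*q),147).round(1))
for q in [(625,222),(735,575),(462,615),(390,258)]: print("cornerS",plane("side",S(*q),147).round(1))
for q in [(448,393),(608,408)]: print("handle",plane("top",T(*q),141).round(1))
for q in [(360,373),(382,505)]: print("handleS",plane("side",S(*q),141).round(1))
for a,b in [((410,101),(89,240)),((250,197),(165,443)),((286,298),(315,436)),((97,240),(182,613)),((353,660),(731,477))]:
    print("cap",plane("top",T(*b),118).round(1),plane("side",S(*a),118).round(1),[np.round(x,1) for x in tri(S(*a),T(*b))])
print("knob",plane("top",T(262,230),80).round(1),plane("top",T(262,230),40).round(1),tri(S(468,235),T(245,228)))
E
```

```text
corner [704.8 165.  147. ]
corner [ 681.4 -126.1  147. ]
corner [ 499.9 -114.   147. ]
corner [522.9 181.4 147. ]
cornerS [704.5 164.  147. ]
cornerS [ 680.8 -133.6  147. ]
cornerS [ 499.3 -113.7  147. ]
cornerS [527.1 178.4 147. ]
handle [479.5  93.7 141. ]
handle [470.5 -17.4 141. ]
handleS [481.9  90.1 141. ]
handleS [470.2 -17.6 141. ]
cap [585.4 348.9 118. ] [586.8 346.3 118. ] [array([586.7, 349.5, 114.3]), np.float64(1.8)]
cap [442.6 291.  118. ] [442.4 284.7 118. ] [array([442.9, 292.2, 108.7]), np.float64(0.8)]
cap [448.7 186.  118. ] [447.9 184.  118. ] [array([448.5, 186.1, 115. ]), np.float64(0.5)]
cap [325.5 275.9 118. ] [321.4 275.  118. ] [array([323.3, 276.5, 115.4]), np.float64(4.0)]
cap [ 423.3 -108.5  118. ] [ 425.3 -112.6  118. ] [array([ 424.4, -110. ,  112.7]), np.float64(2.6)]
knob [599.7 229.3  80. ] [605.2 232.3  40. ] (array([604.69332044, 242.95898384,  65.11980729]), np.float64(3.319401932682009))
```

Case pose comes out at about (603, 25.5) with yaw about -0.086 rad, from lid corners that agree in both views. The handle middle measures (475, 37, 141), and the model predicts (474, 37). Candidates (top-view pixels):
- **Orange caps:** (173,180), (191,230), (228,229). The two cameras agree on their positions within about 3 mm when the height is left free, or 2–6 mm at cap-top height. I choose these three.
- **Not to be packed:** yellow (195,273), purple (332,239) and green (325,117), the loose tan disc (270,253), and the shelf bottles off the table.
- **Handle:** the front bar, not the smaller handle on the right end of the case (side view, about (299,271)).

The first move is over the handle.

```bash
python3 -m creep '[0.4,0,-0.411,-0.386,1,0,0, 0.4,0,-0.411,-0.386,1,0,0, 0.4,0,-0.411,-0.386,1,0,0, 0.4,0,-0.411,-0.386,1,0,0, 0.4,0,-0.411,-0.386,1,0,0, 0.4,0,-0.411,-0.386,1,0,0, 0.4,0,-0.411,-0.386,1,0,0, 0.4,0,-0.411,-0.386,1,0,0]'; python3 - <<'E'
from h import *
state(); goal([474.5,37,200],np.array([[0,0.0862,.9963],[0,.9963,-.0862],[-1,0,0]]))
E
```

```text
t: 1.2
ee_pos: [451.3, 95.5, 244.9]
orientation: [-0.47, 1.518, 0.47]
ft_force: [0.3, 0.8, 0.4]
width: 35.2
t 1.2 pos [451.3  95.5 244.9] q [ 0.18  0.18  1.98  0.    0.98 -0.42] F [0.3 0.8 0.4] w 35.2
[[ 0.001 -0.565  0.825]
 [ 0.     0.825  0.565]
 [-1.    -0.     0.001]]
shift [ 0.0449 -0.0614 -0.014 ] turn [1.3117e+00 1.3000e-03 0.0000e+00]
```

```bash
python3 -m creep '[0.4,0.03,-0.0614,-0.014,1,0,0, 0.4,0.03,-0.0614,-0.014,1,0,0, 0.4,0.03,-0.0614,-0.014,1,0,0, 0.4,0.03,-0.0614,-0.014,1,0,0]'; python3 -m creep '[0.36,0,0,0,0.312,0,0, 0.36,0,0,0,0.312,0,0, 0.36,0,0,0,0.312,0,0]';  python3 - <<'E'
from h import *
state(); goal([474.5,37,144],np.array([[0,0.0862,.9963],[0,.9963,-.0862],[-1,0,0]]))
shot("top","t1",(190,120,350,270),5)
shot("side","s1",(200,120,350,260),5)
E
```

```text
t: 1.7
ee_pos: [473.9, 38.6, 214.5]
orientation: [-0.061, 1.57, 0.061]
ft_force: [0.8, -0.7, -0.5]
width: 35.1
t: 2.08
ee_pos: [473.9, 39.1, 214.8]
orientation: [0.064, 1.57, -0.064]
ft_force: [1.0, 0.2, -0.2]
width: 31.3
t 2.08 pos [473.9  39.1 214.8] q [ 0.06  0.25  1.98 -0.    0.92  0.14] F [ 1.   0.2 -0.2] w 31.3
[[ 0.     0.082  0.997]
 [-0.     0.997 -0.082]
 [-1.    -0.     0.   ]]
shift [ 0.0708 -0.0021  0.0007] turn [0.0088 0.0003 0.    ]
```

View pics/t1.png

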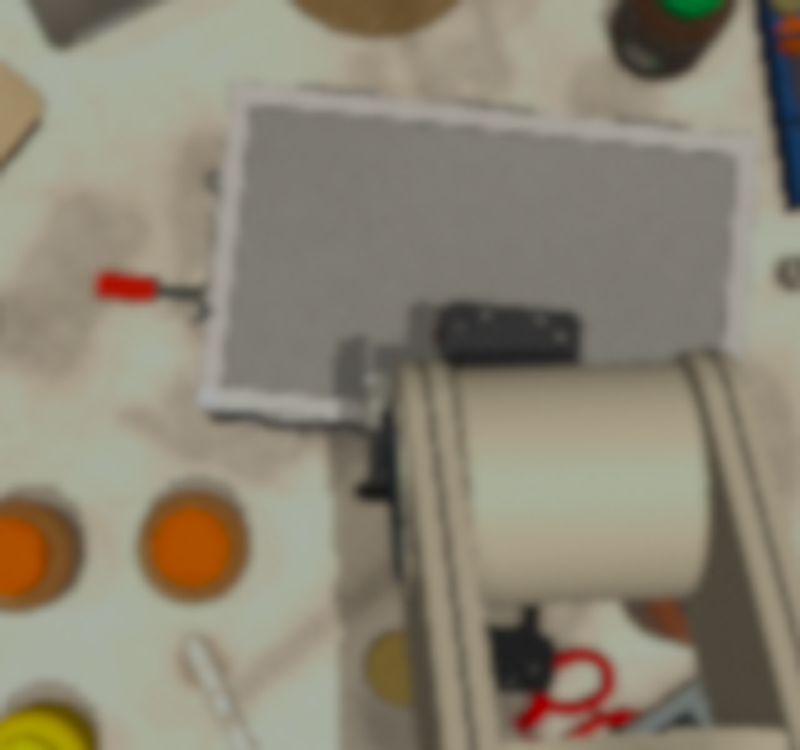

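View pics/s1.png

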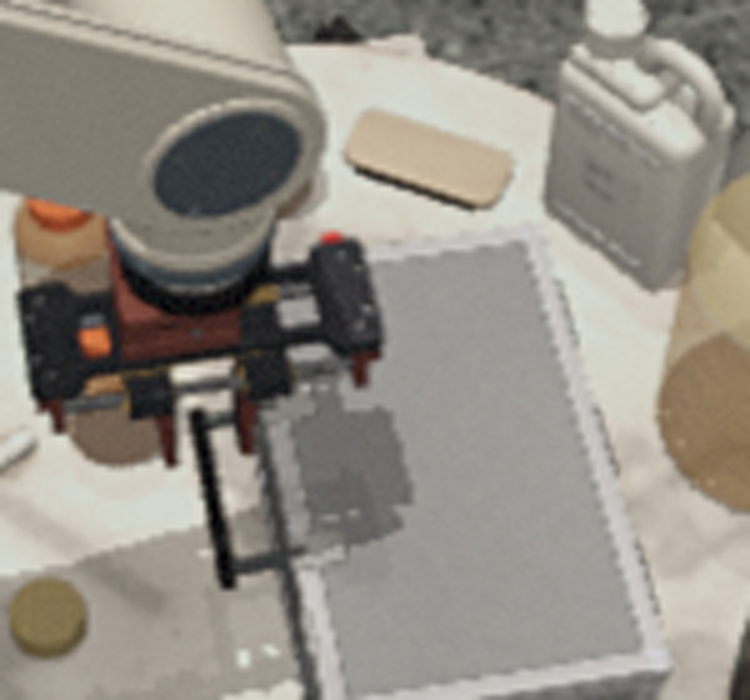

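The side view shows the fingers just above the bar, either side of it (fingers at about (233,206) and (249,204) in full-frame pixels), in line to come down.

```bash
python3 -m creep '[0.36,0.02,-0.002,0.0007,0,0,0, 0.36,0.04,-0.002,0.0007,0,0,0, 0.36,0.055,-0.002,0.0007,0,0,0, 0.36,0.0708,-0.002,0.0007,0,0,0,0.36,0.0708,-0.002,0.0007,0,0,0]'; python3 - <<'E'
from h import *
state()
shot("side","s2",(200,140,300,230),7)
E
```

```text
t: 2.8
ee_pos: [473.7, 36.8, 142.8]
orientation: [0.067, 1.572, -0.068]
ft_force: [0.6, -0.7, 0.2]
width: 31.6
t 2.8 pos [473.7  36.8 142.8] q [ 0.05  0.37  2.02 -0.    0.75  0.14] F [ 0.6 -0.7  0.2] w 31.6
[[-0.002  0.086  0.996]
 [-0.     0.996 -0.086]
 [-1.    -0.    -0.002]]
```

View pics/s2.png

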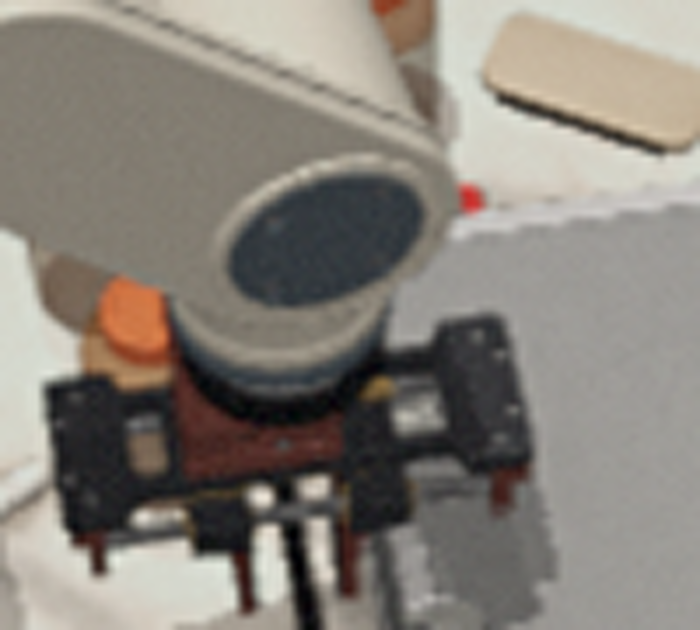

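The bar lies between the fingers. I'll close on it.

```bash
python3 -m creep '[0,0,0,0,0,0,0, 0,0,0,0,0,0,0, 0,0,0,0,0,0,0, 0,0,0,0,0,0,0]'; python3 - <<'E'
from h import *
state()
import math
# lid arc shifts in tool axes from shut (tool x down, z = case x)
for th in np.r_[np.arange(0.1,1.34,0.1),1.33]:
    dx=-220*math.cos(th)+6*math.sin(th)+220; dz=220*math.sin(th)+6*math.cos(th)-6
    print(round(th,2),[round(-dz/1000,4),0,round(dx/1000,4)])
E
```

```text
t: 3.35
ee_pos: [475.3, 36.8, 144.4]
orientation: [0.068, 1.568, -0.068]
ft_force: [2.5, -0.0, 2.3]
width: 11.0
t 3.35 pos [475.3  36.8 144.4] q [ 0.05  0.36  2.02 -0.    0.75  0.14] F [ 2.5 -0.   2.3] w 11.0
[[ 0.002  0.086  0.996]
 [ 0.     0.996 -0.086]
 [-1.     0.     0.002]]
0.1 [-0.0219, 0, 0.0017]
0.2 [-0.0436, 0, 0.0056]
0.3 [-0.0647, 0, 0.0116]
0.4 [-0.0852, 0, 0.0197]
0.5 [-0.1047, 0, 0.0298]
0.6 [-0.1232, 0, 0.0418]
0.7 [-0.1403, 0, 0.0556]
0.8 [-0.156, 0, 0.071]
0.9 [-0.1701, 0, 0.0879]
1.0 [-0.1824, 0, 0.1062]
1.1 [-0.1928, 0, 0.1256]
1.2 [-0.2012, 0, 0.1459]
1.3 [-0.2076, 0, 0.1669]
1.33 [-0.2091, 0, 0.1734]
```

```bash
python3 -m creep '[0,-0.011,0,0.0005,0,0,0, 0,-0.0219,0,0.0017,0,0,0, 0,-0.0327,0,0.0035,0,0,0, 0,-0.0436,0,0.0056,0,0,0, 0,-0.0647,0,0.0116,0,0,0, 0,-0.0852,0,0.0197,0,0,0, 0,-0.1047,0,0.0298,0,0,0, 0,-0.1047,0,0.0298,0,0,0]'; python3 - <<'E'
from h import *
state()
shot("side","s3")
E
```

```text
t: 4.35
ee_pos: [503.6, 34.2, 249.1]
orientation: [0.068, 1.571, -0.068]
ft_force: [-1.7, -0.0, -1.4]
width: 11.6
t 4.35 pos [503.6  34.2 249.1] q [ 0.04  0.24  1.89 -0.    1.01  0.13] F [-1.7 -0.  -1.4] w 11.6
[[-0.001  0.087  0.996]
 [-0.     0.996 -0.087]
 [-1.    -0.    -0.001]]
```

View pics/s3.png

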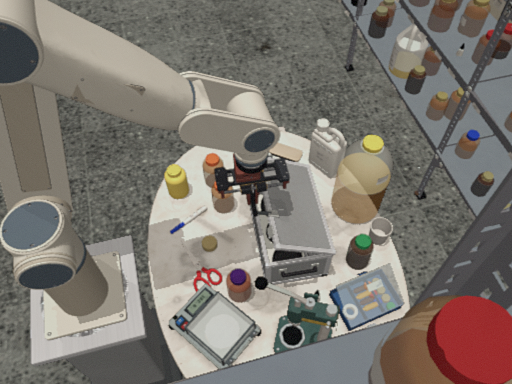

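```bash
python3 - <<'E'
from h import *
print(tri((372,144),(272,64)),tri((322,125),(196,103)))
E
python3 -m creep '[0,-0.0185,0,0.012,0,0,0, 0,-0.0356,0,0.0258,0,0,0, 0,-0.0513,0,0.0412,0,0,0, 0,-0.0654,0,0.0581,0,0,0, 0,-0.0777,0,0.0764,0,0,0, 0,-0.0881,0,0.0958,0,0,0, 0,-0.0881,0,0.0958,0,0,0]'; python3 - <<'E'
from h import *
state()
E
```

```text
(array([851.03578499,  80.02208836, 294.88069484]), np.float64(2.098391746264326)) (array([792.26330348, 278.96179679, 175.2033849 ]), np.float64(1.8757262175155354))
t: 5.28
ee_pos: [599.8, 25.6, 339.6]
orientation: [0.068, 1.568, -0.069]
ft_force: [-10.8, -2.3, 23.3]
width: 11.2
t 5.28 pos [599.8  25.6 339.6] q [ 0.02  0.29  1.59 -0.    1.25  0.11] F [-10.8  -2.3  23.3] w 11.2
[[ 0.001  0.087  0.996]
 [-0.001  0.996 -0.087]
 [-1.    -0.001  0.001]]
```

```bash
python3 -m creep '[0,-0.0075,0,0.009,0,0,0, 0,-0.0125,0,0.0195,0,0,0, 0,-0.017,0,0.03,0,0,0, 0,-0.0195,0,0.041,0,0,0, 0,-0.021,0,0.047,0,0,0,0,-0.021,0,0.047,0,0,0]'; python3 - <<'E'
from h import *
state()
shot("side","s4",(120,60,420,300),2.6);shot("top","t4",(130,50,430,300),2.6)
E
```

```text
t: 6.02
ee_pos: [647.4, 21.4, 357.4]
orientation: [0.068, 1.569, -0.069]
ft_force: [-0.7, -5.0, -2.9]
width: 11.2
t 6.03 pos [647.4  21.4 357.4] q [ 0.01  0.36  1.46 -0.    1.32  0.1 ] F [-0.7 -5.  -2.9] w 11.2
[[ 0.     0.087  0.996]
 [-0.001  0.996 -0.087]
 [-1.    -0.001  0.   ]]
```

View pics/s4.png

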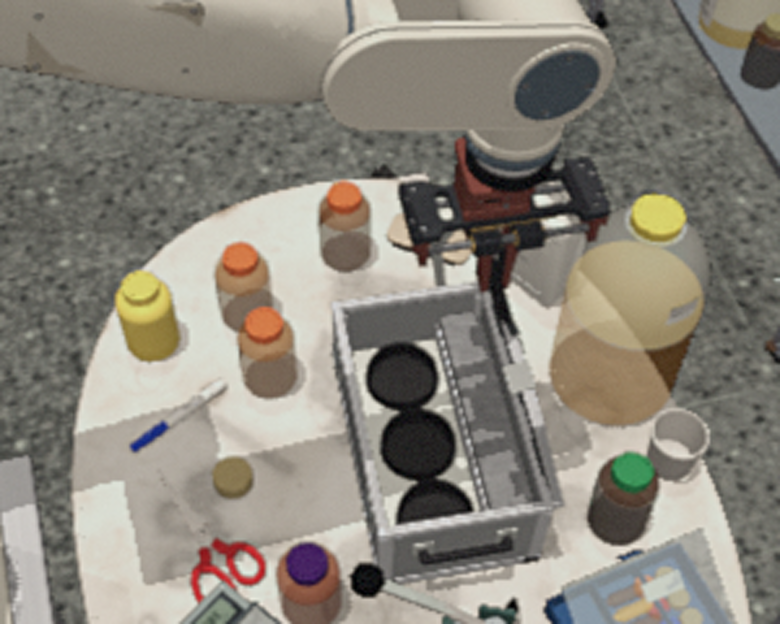

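View pics/t4.png

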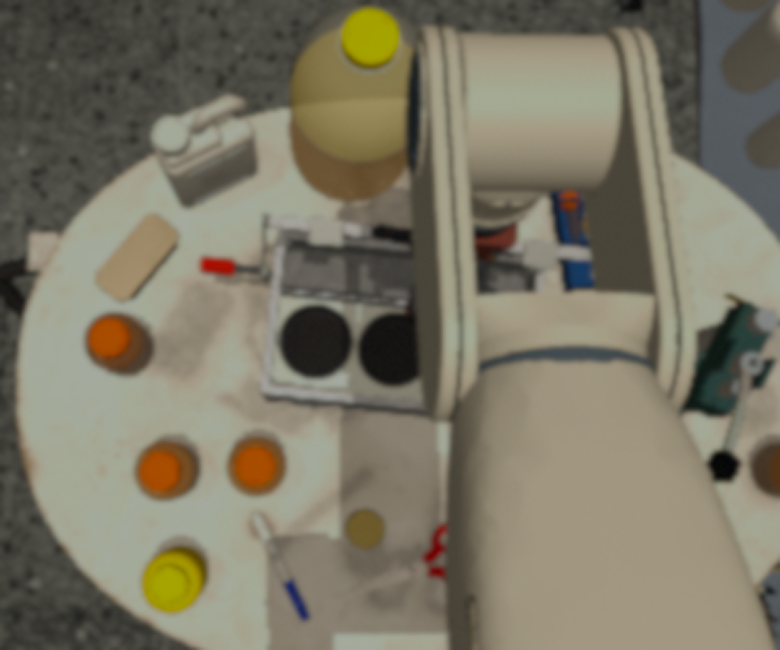

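The lid is at about 1.33 rad, from the handle position. I'll release it and retreat upward.

```bash
python3 -m creep '[0.36,0,0,0,0,0,0, 0.36,0,0,0,0,0,0, 0.36,0,0,0,0,0,0, 0.36,-0.02,0,0,0,0,0, 0.36,-0.045,0,0,0,0,0,0.36,-0.045,0,0,0,0,0]'; python3 - <<'E'
from h import *
state()
shot("side","s5",(120,60,420,300),2.6);shot("top","t5",(180,90,330,220),5)
E
```

```text
t: 6.88
ee_pos: [647.4, 22.2, 404.9]
orientation: [0.068, 1.565, -0.067]
ft_force: [0.7, -0.4, 0.0]
width: 31.7
t 6.88 pos [647.4  22.2 404.9] q [0.02 0.33 1.4  0.   1.41 0.1 ] F [ 0.7 -0.4  0. ] w 31.7
[[ 0.005  0.086  0.996]
 [ 0.     0.996 -0.086]
 [-1.     0.001  0.005]]
```

View pics/s5.png

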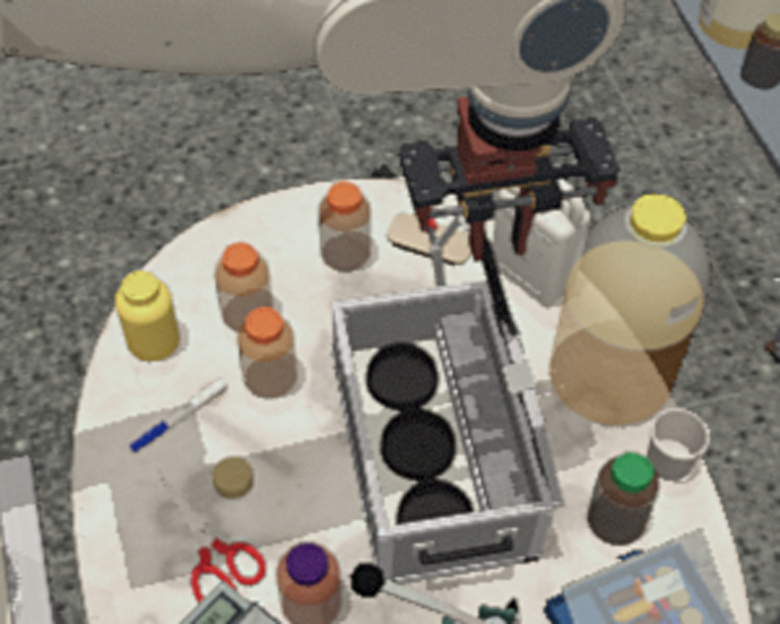

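View pics/t5.png

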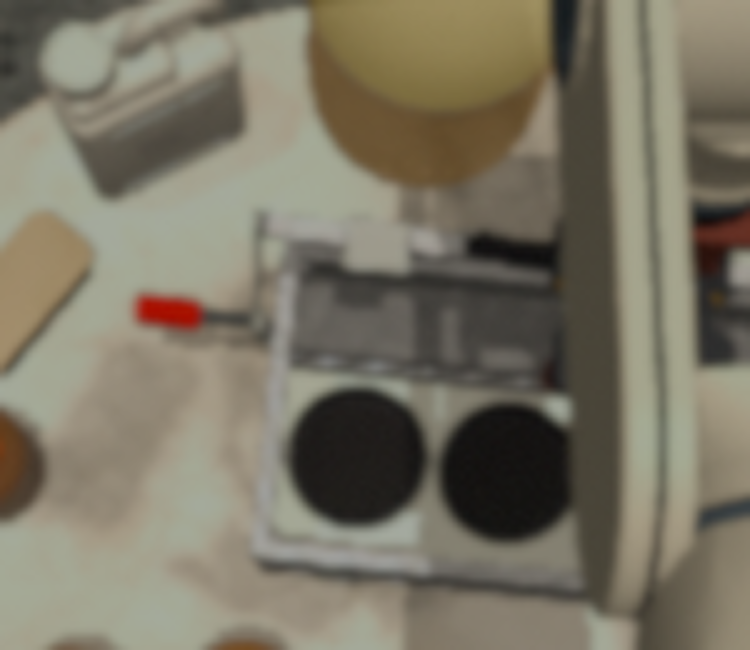

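The lid holds by itself. In the top view the knob is at (213.6,151.8). I'll compare it with the position given in the scene notes.

```bash
python3 - <<'E'
from h import *
c,s=np.cos(-.0862),np.sin(-.0862)
def case(x,y,z): return np.array([603.5+c*x-s*y,25.5+s*x+c*y,z])
k=case(30,204,192); print("model",k.round(1),proj("top",k).round(1),proj("side",k).round(1))
U=lambda x,y:(180+x/5-.4,90+y/5-.4)
print("meas",plane("top",U(168,311),192).round(1))
print("model locked",case(70,204,187).round(1))
for q in ((357,456),(508,472)):
    print("seat",plane("top",U(*q),50).round(1), (np.array([[c,s],[-s,c]])@(plane("top",U(*q),50)[:2]-[603.5,25.5])).round(1))
E
```

```text
model [651.  226.2 192. ] [213.7 152.3] [283.2 143.6]
meas [652.3 227.4 192. ]
model locked [690.8 222.7 187. ]
seat [594.2 122.3  50. ] [-17.6  95.6]
seat [585.8  30.   50. ] [-18.1   2.9]
```

```bash
python3 -m creep '[0.5,0,0.2075,-0.014,0,0,0, 0.5,0,0.2075,-0.014,0,0,0, 0.5,0,0.2075,-0.014,0,0,0, 0.5,0,0.2075,-0.014,0,0,0, 0.5,0.06,0.2075,-0.014,0,0,0, 0.5,0.11,0.2075,-0.014,0,0,0, 0.5,0.11,0.2075,-0.014,0,0,0]'; python3 - <<'E'
from h import *
state();goal([651.5,230,195],np.array([[0,0.0862,.9963],[0,.9963,-.0862],[-1,0,0]]))
shot("side","s6",(220,90,370,210),5)
E
```

```text
t: 7.85
ee_pos: [647.8, 228.2, 287.4]
orientation: [0.065, 1.579, -0.072]
ft_force: [-0.6, -0.8, 0.3]
width: 44.1
t 7.85 pos [647.8 228.2 287.4] q [ 0.32  0.48  1.44 -0.    1.24  0.41] F [-0.6 -0.8  0.3] w 44.1
[[-0.01   0.087  0.996]
 [-0.003  0.996 -0.087]
 [-1.    -0.004 -0.009]]
shift [0.0924 0.0025 0.0044] turn [-0.0014 -0.0175  0.0082]
```

View pics/s6.png

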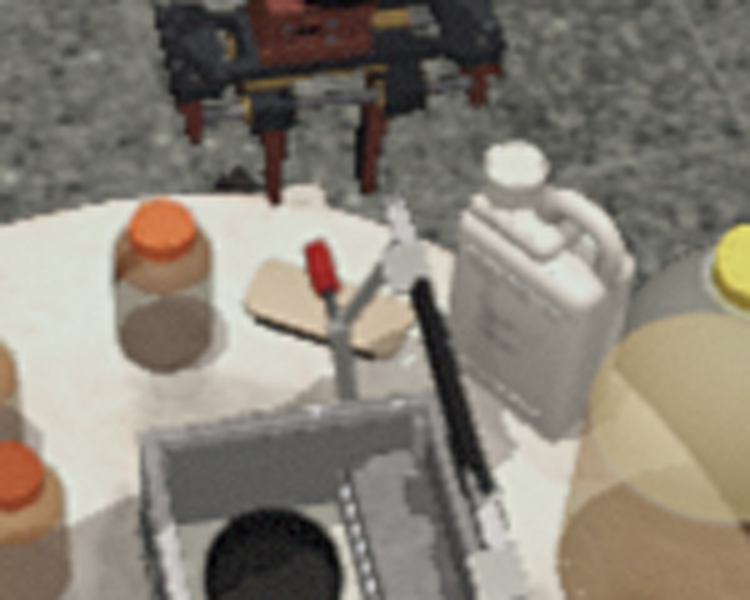

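```bash
python3 -m creep '[0.5,0.03,0.002,0.002,0,0,0, 0.5,0.06,0.002,0.002,0,0,0, 0.5,0.075,0.002,0.002,0,0,0, 0.5,0.098,0.002,0.002,0,0,0, 0.5,0.098,0.002,0.002,0,0,0]'; python3 - <<'E'
from h import *
state()
shot("side","s7",(220,90,370,210),5)
E
```

```text
t: 8.52
ee_pos: [652.7, 231.4, 194.9]
orientation: [0.068, 1.57, -0.068]
ft_force: [-0.1, 0.9, 1.0]
width: 44.0
t 8.53 pos [652.7 231.4 194.9] q [ 0.32  0.57  1.5  -0.    1.07  0.41] F [-0.1  0.9  1. ] w 44.0
[[-0.001  0.087  0.996]
 [-0.     0.996 -0.087]
 [-1.    -0.    -0.001]]
```

View pics/s7.png

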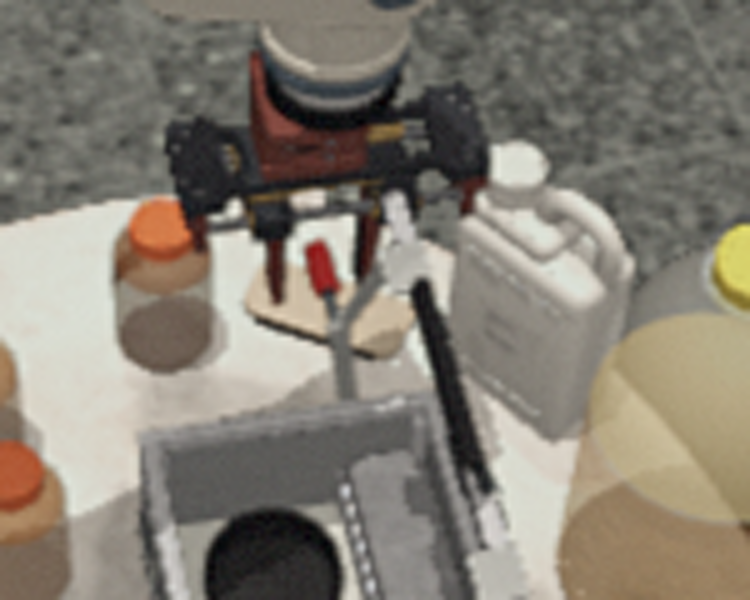

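```bash
python3 - <<'E'
from h import *
U=lambda x,y:(180+x/5-.4,90+y/5-.4)
for q in ((113,198),(243,130)): print(plane("top",U(*q),0).round(0))
for q in ((75,135),(240,80)): print(plane("top",U(*q),140).round(0))
E
```

```text
[766. 280.   0.]
[812. 198.   0.]
[764. 287. 140.]
[798. 194. 140.]
```

```bash
python3 -m creep '[0.34,0,0,0,0,0,0, 0.34,0,0,0.008,0,0,0, 0.34,0,0,0.016,0,0,0, 0.34,0.001,0,0.023,0,0,0, 0.34,0.002,0,0.03,0,0,0, 0.34,0.003,0,0.036,0,0,0, 0.34,0.004,0,0.041,0,0,0, 0.34,0.005,0,0.041,0,0,0]'; python3 - <<'E'
from h import *
state()
shot("side","s8",(220,90,370,210),5);shot("top","t8",(180,90,330,220),5)
E
```

```text
t: 9.57
ee_pos: [693.9, 228.0, 189.4]
orientation: [0.068, 1.569, -0.068]
ft_force: [0.3, 0.4, 1.0]
width: 29.9
t 9.57 pos [693.9 228.  189.4] q [ 0.3   0.63  1.41 -0.    1.1   0.39] F [0.3 0.4 1. ] w 29.9
[[ 0.     0.087  0.996]
 [-0.     0.996 -0.087]
 [-1.    -0.     0.   ]]
```

View pics/s8.png

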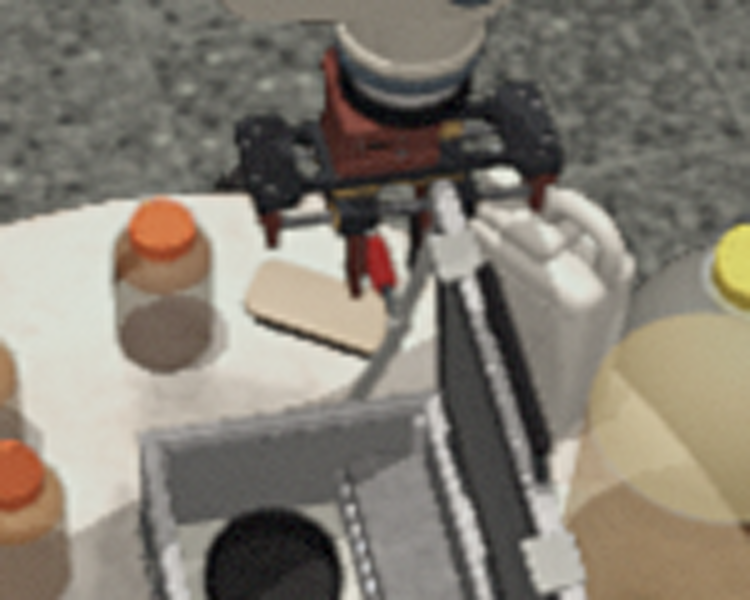

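View pics/t8.png

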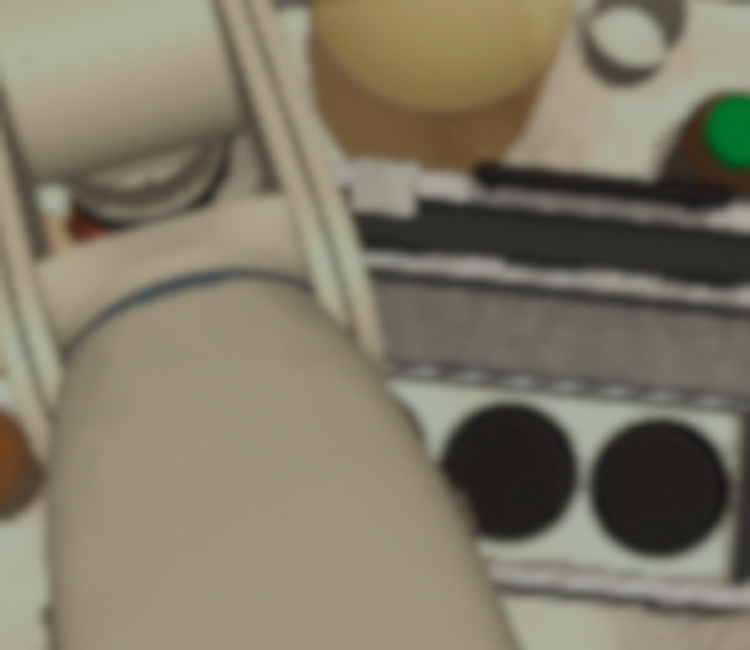

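```bash
python3 -m creep '[0.34,0,0,0.002,0,0,0, 0.34,0,0,0.004,0,0,0, 0.34,0,0,0.006,0,0,0, 0.34,0,0,0.006,0,0,0]'
```

```text
t: 10.18
ee_pos: [699.0, 227.6, 189.3]
orientation: [0.068, 1.571, -0.068]
ft_force: [-2.6, 0.3, -1.6]
width: 29.9
```

```bash
python3 -m creep '[0.34,0,0,0.002,0,0,0, 0.34,0,0,0.004,0,0,0, 0.34,0,0,0.004,0,0,0]';  python3 -m creep '[0.34,0,0,-0.002,0,0,0, 0.34,0,0,-0.007,0,0,0, 0.34,0,0,-0.010,0,0,0,0.34,0,0,-0.010,0,0,0]'; python3 - <<'E'
from h import *
shot("side","s9",(220,90,370,210),5)
E
```

```text
t: 10.55
ee_pos: [699.7, 227.6, 189.0]
orientation: [0.067, 1.578, -0.069]
ft_force: [-14.6, 0.5, 4.4]
width: 30.0
t: 11.05
ee_pos: [693.8, 228.1, 190.1]
orientation: [0.068, 1.569, -0.068]
ft_force: [-0.1, 1.0, -0.2]
width: 30.3
```

View pics/s9.png

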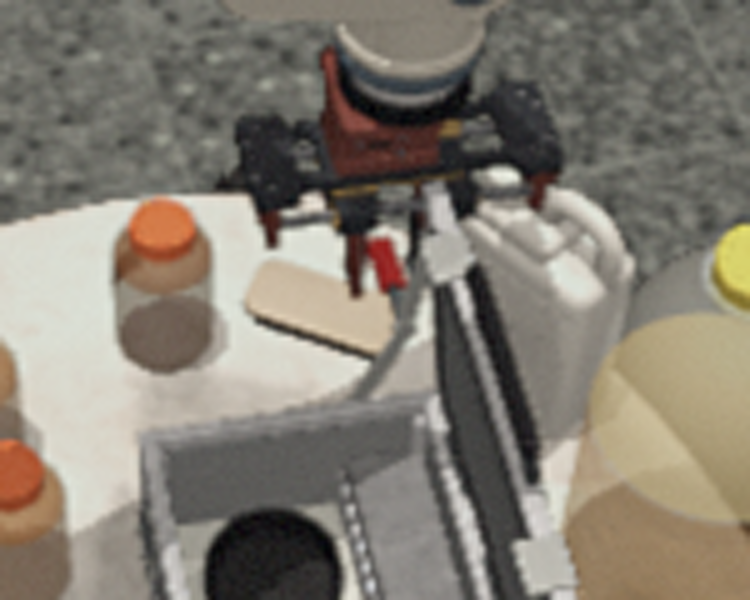

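The knob has passed centre: the stay now bends the other way, it met a hard stop at 14.6 N, and the lid stands up by itself. I'll retreat upward and move over the nearest orange bottle.

```bash
python3 -m creep '[0.34,-0.06,0,0,0,0,0, 0.34,-0.12,0,0,0,0,0, 0.34,-0.18,0,0,0,0,0, 0.34,-0.22,0,0,0,0,0, 0.34,-0.22,0,0,0,0,0]';  python3 -m creep '[0.6,0,0,-0.06,0,0,0, 0.7,0,-0.063,-0.240,-1,0,0, 0.7,0,-0.063,-0.240,-1,0,0, 0.7,0,-0.063,-0.240,-1,0,0, 0.7,0,-0.063,-0.240,-1,0,0, 0.7,0,-0.063,-0.240,-1,0,0]'; python3 -m creep '[0.7,0.1,0,0,-1,0,0,0.7,0.1,0,0,-1,0,0,0.7,0.1,0,0,-1,0,0]'; python3 -m creep '[0.7,0.05,0,0,-1,0,0,0.7,0.05,0,0,-1,0,0,0.7,0.05,0,0,-1,0,0]'; python3 - <<'E'
from h import *
state(); 
shot("side","s10",(120,60,420,300),2.6);shot("top","t10",(130,50,430,300),2.6)
B=np.array([[0,-.9963,.0862],[0,.0862,.9963],[-1,0,0]])
goal([448.5,185.5,180],B)
E
```

```text
t: 11.72
ee_pos: [695.0, 228.4, 414.8]
orientation: [0.07, 1.562, -0.066]
ft_force: [0.3, 1.4, -0.1]
width: 30.0
t: 12.48
ee_pos: [449.2, 186.2, 409.5]
orientation: [-0.342, 1.543, 0.342]
ft_force: [-0.0, -0.1, 1.5]
width: 61.5
t: 12.85
ee_pos: [448.7, 185.8, 305.7]
orientation: [-0.752, 1.444, 0.753]
ft_force: [0.0, 0.5, -0.6]
width: 61.6
t: 13.22
ee_pos: [450.2, 186.3, 258.0]
orientation: [-1.148, 1.249, 1.149]
ft_force: [1.0, -0.8, 0.1]
width: 61.4
t 13.22 pos [450.2 186.3 258. ] q [ 0.37  0.2   1.91 -0.    1.03 -1.12] F [ 1.  -0.8  0.1] w 61.4
[[-0.002 -0.997  0.082]
 [-0.001  0.082  0.997]
 [-1.     0.002 -0.001]]
shift [ 0.0786  0.0016 -0.001 ] turn [-0.0006 -0.001  -0.0017]
```

View pics/s10.png

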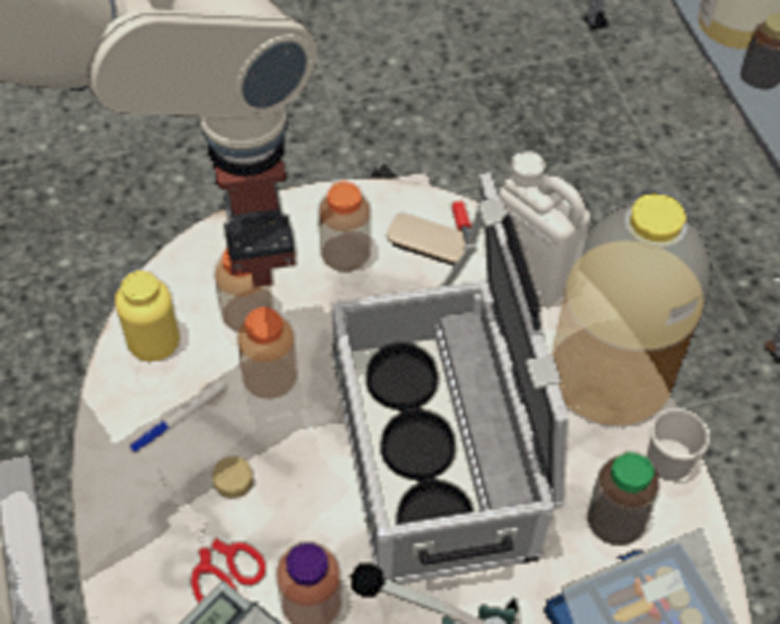

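View pics/t10.png

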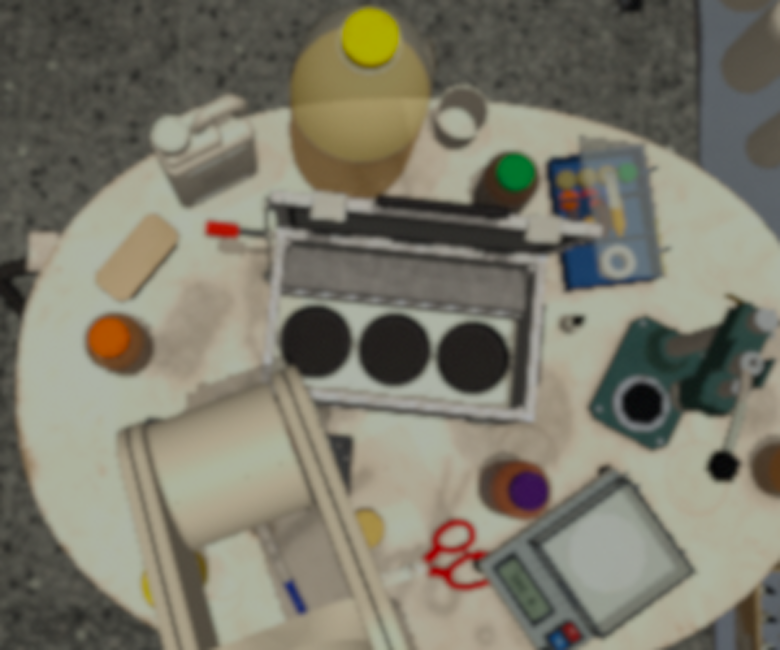

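The lid is locked and standing. I'll enlarge this frame to measure the three seats.

```bash
python3 - <<'E'
from h import *
crop(np.load("/tmp/top.npy"),"t10s",(230,150,345,220),7)
crop(np.load("/tmp/side.npy"),"s10s",(240,165,345,285),5)
E
```

```text
(no output)
```

View pics/t10s.png

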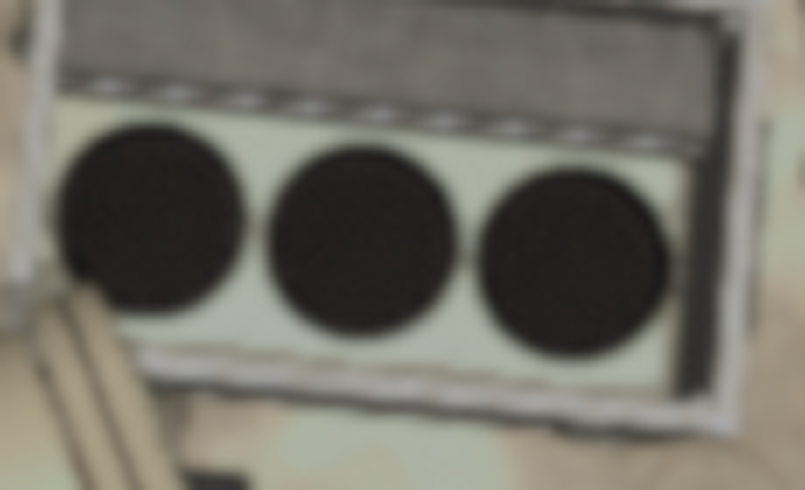

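View pics/s10s.png

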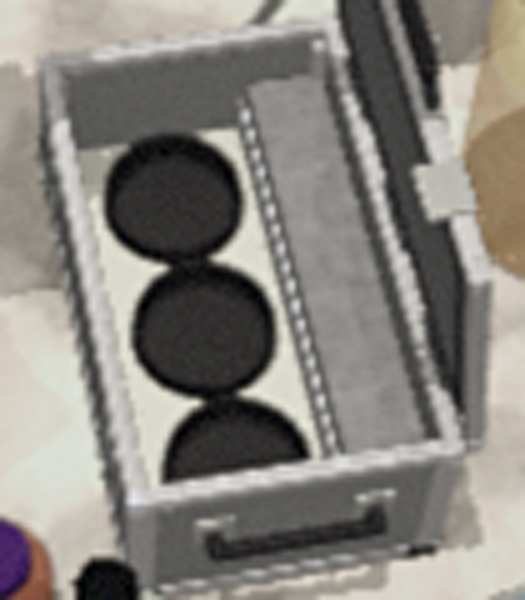

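```bash
python3 - <<'E'
from h import *
c,s=np.cos(-.0862),np.sin(-.0862)
Mi=np.array([[c,s],[-s,c]])
U=lambda x,y:(230+x/7-.43,150+y/7-.43)
V=lambda x,y:(240+x/5-.4,165+y/5-.4)
for q in ((151,219),(364,241),(573,263)):
    p=plane("top",U(*q),50); print("T",p.round(1),(Mi@(p[:2]-[603.5,25.5])).round(1))
for q in ((174,198),(204,329)):
    p=plane("side",V(*q),50); print("S",p.round(1),(Mi@(p[:2]-[603.5,25.5])).round(1))
E
```

```text
T [594.  121.8  50. ] [-17.7  95.2]
T [585.8  28.8  50. ] [-17.9   1.8]
T [577.5 -62.7  50. ] [-18.3 -90.1]
S [594.9 115.3  50. ] [-16.3  88.7]
S [585.9  22.2  50. ] [-17.3  -4.8]
```

Seats come out at about (594,121), (586,29) and (578,-63). The side view is biased by the cups' visible outer walls, so I rely on the top view. Now I'll descend on bottle C and grip its cap.

```bash
python3 -m creep '[0.7,0.05,0.0016,-0.001,0,0,0, 0.7,0.09,0.0016,-0.001,0,0,0, 0.7,0.115,0.0016,-0.001,0,0,0, 0.7,0.130,0.0016,-0.001,0,0,0, 0.7,0.130,0.0016,-0.001,0,0,0]'; python3 - <<'E'
from h import *
state(); 
shot("side","s11",(180,100,280,220),5)
E
```

```text
t: 13.95
ee_pos: [447.3, 185.2, 128.8]
orientation: [-1.144, 1.251, 1.145]
ft_force: [-0.2, -0.6, 0.3]
width: 61.3
t 13.95 pos [447.3 185.2 128.8] q [ 0.37  0.4   2.01  0.    0.73 -1.11] F [-0.2 -0.6  0.3] w 61.3
[[-0.002 -0.996  0.088]
 [-0.001  0.088  0.996]
 [-1.     0.002 -0.001]]
```

View pics/s11.png

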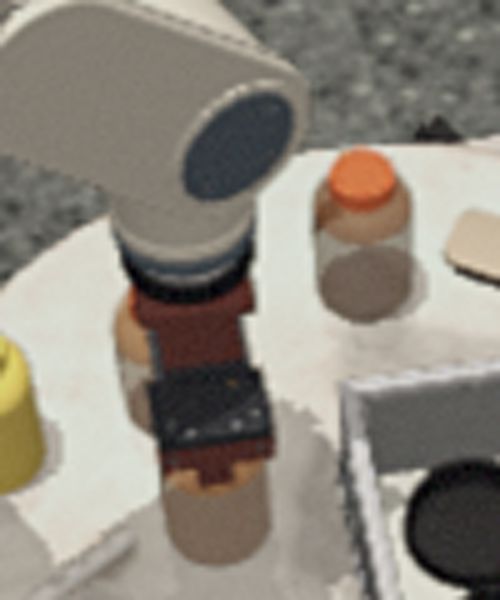

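```bash
python3 -m creep '[0,0,0,0,0,0,0, 0,0,0,0,0,0,0, 0,0,0,0,0,0,0]'; python3 -m creep '[0,-0.02,0,0,0,0,0, 0,-0.06,0,0,0,0,0, 0,-0.1,0,0,0,0,0, 0,-0.13,0,0,0,0,0, 0,-0.13,0,0,0,0,0]'; python3 - <<'E'
from h import *
state(); 
shot("side","s12",(180,60,330,220),4)
B=np.array([[0,-.9963,.0862],[0,.0862,.9963],[-1,0,0]])
goal([577.8,-63.4,260],B)
E
```

```text
t: 14.38
ee_pos: [447.9, 185.6, 130.5]
orientation: [-1.145, 1.247, 1.144]
ft_force: [0.3, 1.8, 3.9]
width: 42.8
t: 15.0
ee_pos: [448.2, 185.6, 261.5]
orientation: [-1.146, 1.244, 1.143]
ft_force: [1.0, -0.9, -1.8]
width: 42.4
t 15.0 pos [448.2 185.6 261.5] q [ 0.37  0.19  1.92 -0.    1.03 -1.12] F [ 1.  -0.9 -1.8] w 42.4
[[ 0.004 -0.996  0.087]
 [ 0.002  0.087  0.996]
 [-1.    -0.004  0.002]]
shift [-1.000e-04 -1.516e-01 -2.364e-01] turn [-0.0006  0.0011  0.0026]
```

View pics/s12.png

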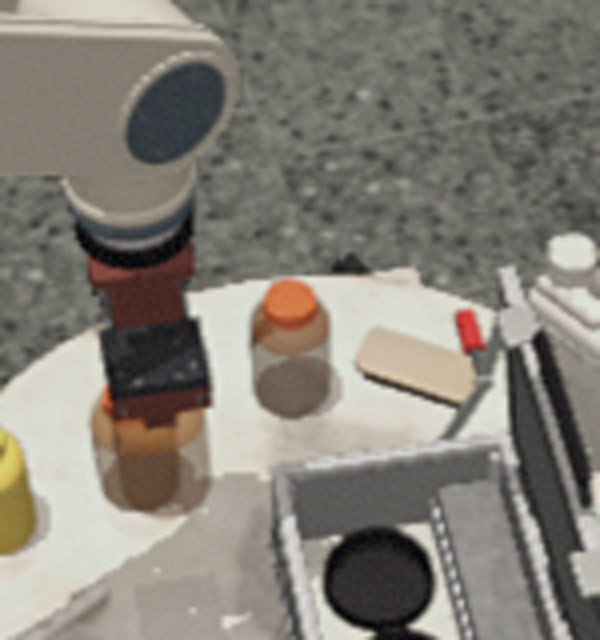

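Cap gripped (42.4 mm) and the bottle lifted. I'll carry it to the right seat, above the rim.

```bash
python3 -m creep '[0,-0.045,0,0,0,0,0, 0,-0.045,-0.03,-0.04,0,0,0, 0,-0.045,-0.06,-0.09,0,0,0, 0,-0.045,-0.09,-0.14,0,0,0, 0,-0.045,-0.12,-0.19,0,0,0, 0,-0.045,-0.14,-0.225,0,0,0, 0,-0.045,-0.1516,-0.2364,0,0,0, 0,-0.045,-0.1516,-0.2364,0,0,0]'; python3 - <<'E'
from h import *
state(); 
shot("side","s13",(180,60,380,300),3);shot("top","t13",(180,90,380,260),4)
B=np.array([[0,-.9963,.0862],[0,.0862,.9963],[-1,0,0]])
goal([577.8,-63.4,160],B)
E
```

```text
t: 16.05
ee_pos: [577.5, -63.5, 302.9]
orientation: [-1.143, 1.251, 1.146]
ft_force: [-0.8, 1.2, -2.4]
width: 42.4
t 16.05 pos [577.5 -63.5 302.9] q [-0.13  0.3   1.67  0.    1.17 -1.61] F [-0.8  1.2 -2.4] w 42.4
[[-0.003 -0.996  0.088]
 [ 0.001  0.088  0.996]
 [-1.     0.003  0.   ]]
shift [ 0.1436 -0.0013 -0.0012] turn [ 0.0009  0.0009 -0.0043]
```

View pics/s13.png

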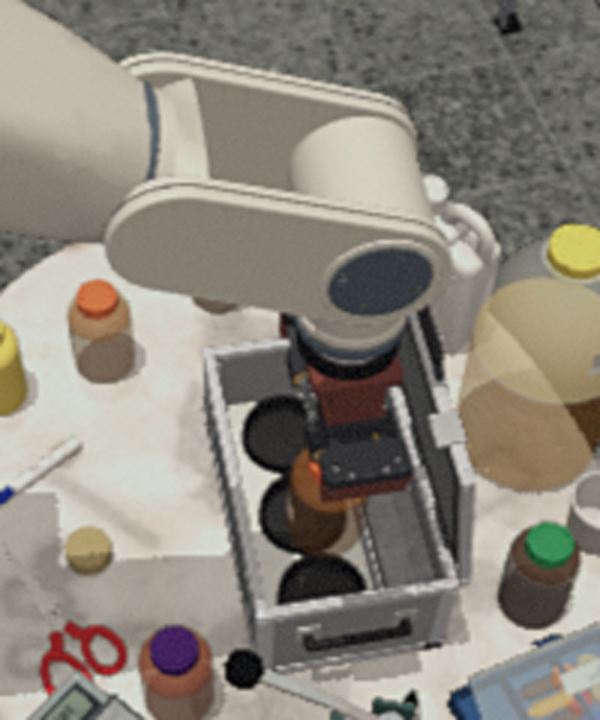

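View pics/t13.png

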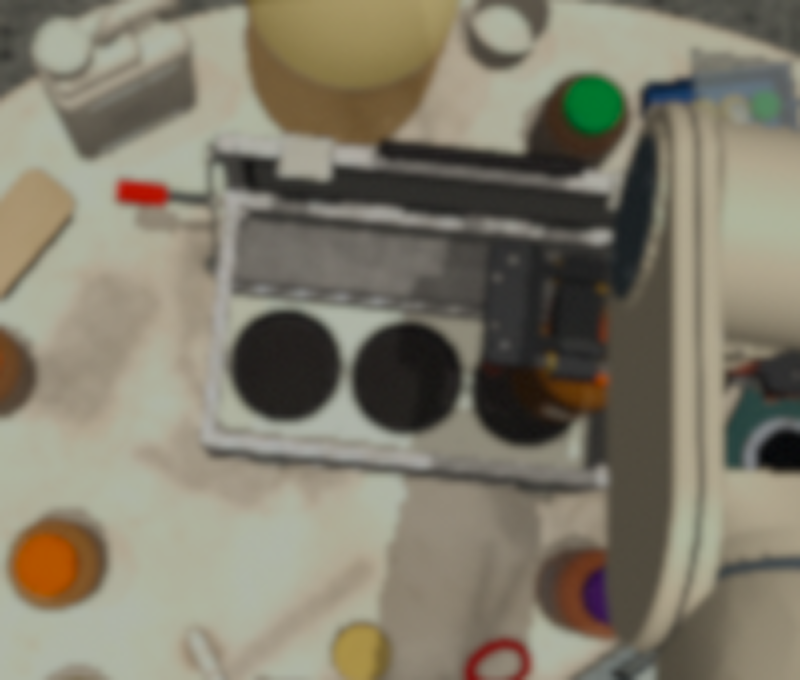

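```bash
python3 -m creep '[0,0.03,-0.001,-0.001,0,0,0, 0,0.06,-0.001,-0.001,0,0,0, 0,0.09,-0.001,-0.001,0,0,0, 0,0.11,-0.001,-0.001,0,0,0, 0,0.11,-0.001,-0.001,0,0,0]'; python3 - <<'E'
from h import *
state(); 
shot("side","s14",(230,100,350,290),4)
E
```

```text
t: 16.77
ee_pos: [577.1, -62.8, 193.3]
orientation: [-1.144, 1.251, 1.149]
ft_force: [0.2, 0.2, -1.8]
width: 42.4
t 16.77 pos [577.1 -62.8 193.3] q [-0.13  0.42  1.77  0.    0.95 -1.62] F [ 0.2  0.2 -1.8] w 42.4
[[-0.004 -0.996  0.085]
 [ 0.001  0.085  0.996]
 [-1.     0.004  0.   ]]
```

View pics/s14.png

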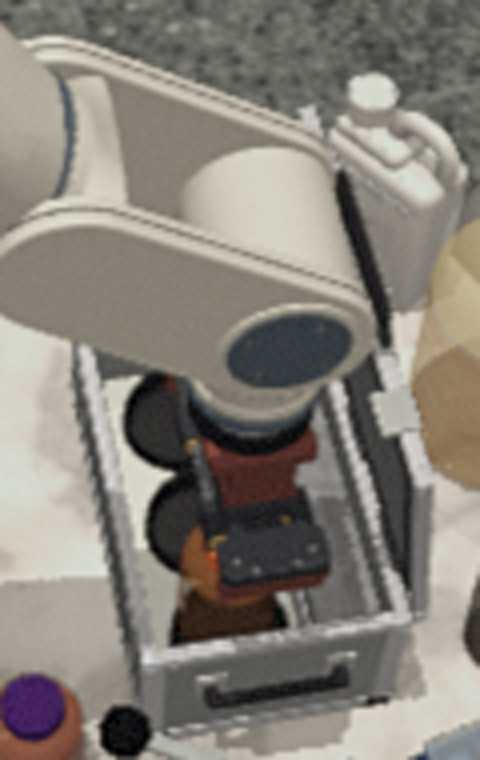

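```bash
python3 - <<'E'
from h import *
for z in (300,340,380,420): print(z,proj("side",[577,-130,z]).round(1),proj("side",[577+60,-130,z]).round(1),proj("side",[577+75,-130,z]).round(1))
c,s=np.cos(-.0862),np.sin(-.0862)
for y in (54,-54): 
  p=[603.5+c*68-s*y,25.5+s*68+c*y,353]; print("bar end",np.round(p),proj("side",p).round(1))
for n,v in (("T",tri((302,186.3),(301,0))),): pass
E
```

```text
300 [299.6 232.7] [323.7 226.8] [329.7 225.4]
340 [300.8 224. ] [325.7 218. ] [331.9 216.5]
380 [302.1 214.8] [327.8 208.7] [334.1 207.2]
420 [303.5 205. ] [330.  198.8] [336.5 197.2]
bar end [676.  73. 353.] [313.2 145.1]
bar end [667. -34. 353.] [324.3 179.3]
```

```bash
python3 -m creep '[0,0.015,0,0,0,0,0, 0,0.025,0,0,0,0,0, 0,0.031,0,0,0,0,0, 0,0.035,0,0,0,0,0,0,0.038,0,0,0,0,0,0,0.041,0,0,0,0,0,0,0.041,0,0,0,0,0]'; python3 - <<'E'
from h import *
state(); 
shot("side","s15",(230,100,350,290),4)
E
```

```text
t: 17.7
ee_pos: [579.3, -64.5, 154.4]
orientation: [-1.146, 1.248, 1.144]
ft_force: [-0.9, 1.4, 3.5]
width: 42.3
t 17.7 pos [579.3 -64.5 154.4] q [-0.13  0.48  1.79  0.    0.87 -1.62] F [-0.9  1.4  3.5] w 42.3
[[ 0.001 -0.996  0.087]
 [-0.     0.087  0.996]
 [-1.    -0.001 -0.   ]]
```

View pics/s15.png

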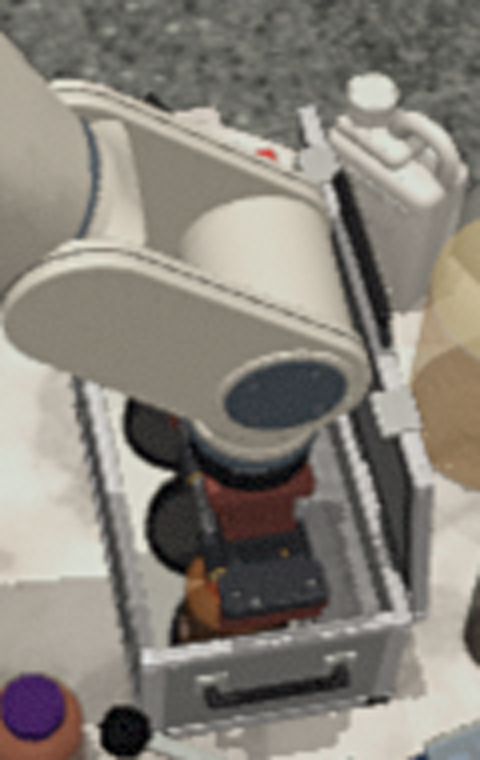

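The bottle is on the seat floor, at the expected height (154 mm) and with contact force starting. I'll press it down slowly.

```bash
python3 -m creep '[0,0.001,0,0,0,0,0, 0,0.0025,0,0,0,0,0, 0,0.004,0,0,0,0,0, 0,0.0055,0,0,0,0,0,0,0.007,0,0,0,0,0,0,0.0085,0,0,0,0,0,0,0.01,0,0,0,0,0]'; python3 -m creep '[0,0.001,0,0,0,0,0, 0,0.0025,0,0,0,0,0, 0,0.004,0,0,0,0,0, 0,0.0055,0,0,0,0,0,0,0.0055,0,0,0,0,0]'
```

```text
t: 18.62
ee_pos: [579.4, -64.5, 144.8]
orientation: [-1.146, 1.248, 1.144]
ft_force: [-1.4, 1.3, 7.1]
width: 42.3
t: 19.25
ee_pos: [580.8, -64.5, 141.7]
orientation: [-1.148, 1.245, 1.142]
ft_force: [-5.0, 2.8, 25.6]
width: 42.9
```

```bash
python3 -m creep '[0,-0.005,0,0,0,0,0, 0,-0.005,0,0,0,0,0, 0.58,-0.005,0,0,0,0,0, 0.58,-0.005,0,0,0,0,0, 0.58,-0.03,0,0,0,0,0, 0.58,-0.05,0,0,0,0,0, 0,-0.05,0,0,0,0,0, 0,-0.05,0,0,0,0,0]'; python3 - <<'E'
from h import *
state(); 
shot("side","s16",(230,100,350,290),4)
E
```

```text
t: 20.25
ee_pos: [578.3, -64.4, 187.4]
orientation: [-1.145, 1.249, 1.146]
ft_force: [-0.7, 1.3, 0.0]
width: 34.4
t 20.25 pos [578.3 -64.4 187.4] q [-0.13  0.43  1.77 -0.    0.94 -1.62] F [-0.7  1.3  0. ] w 34.4
[[-0.001 -0.996  0.086]
 [ 0.     0.086  0.996]
 [-1.     0.001  0.   ]]
```

View pics/s16.png

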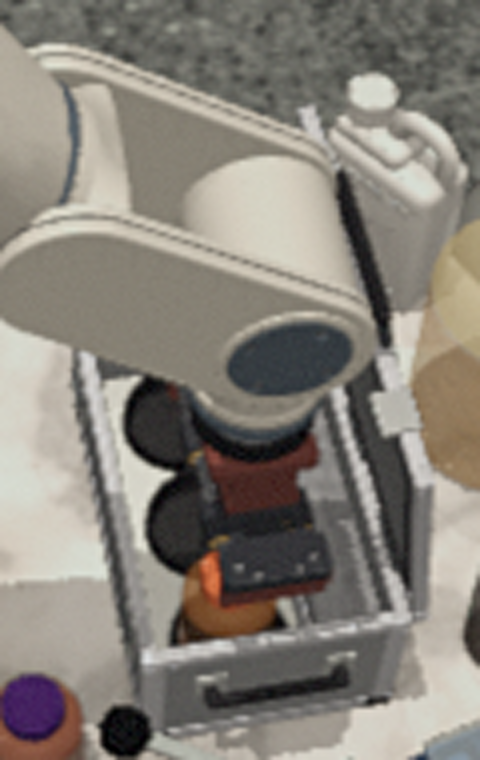

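Now I'll check with shut fingertips on the cap. Contact should come at a TCP height of about 151 mm if the seat is home.

```bash
python3 -m creep '[0,0,0,0,0,0,0, 0,0.015,0,0,0,0,0, 0,0.025,0,0,0,0,0, 0,0.0325,0,0,0,0,0, 0,0.034,0,0,0,0,0,0,0.0355,0,0,0,0,0,0,0.0355,0,0,0,0,0]'; python3 -m creep '[0,0.001,0,0,0,0,0, 0,0.002,0,0,0,0,0, 0,0.003,0,0,0,0,0,0,0.003,0,0,0,0,0]'
```

```text
t: 21.18
ee_pos: [578.9, -64.5, 152.9]
orientation: [-1.145, 1.249, 1.145]
ft_force: [-0.2, -0.4, 0.2]
width: 0.6
t: 21.68
ee_pos: [579.7, -64.6, 151.8]
orientation: [-1.147, 1.247, 1.143]
ft_force: [-4.0, 0.3, 14.1]
width: 0.4
```

```bash
python3 -m creep '[0,0.0005,0,0,0,0,0, 0,0.001,0,0,0,0,0, 0,0.0015,0,0,0,0,0,0,0.002,0,0,0,0,0, 0,0.002,0,0,0,0,0]'; python3 -m creep '[0,-0.002,0,0,0,0,0,0,-0.03,0,0,0,0,0,0,-0.08,0,0,0,0,0,0.3,-0.13,0,0,0,0,0,0.7,-0.18,0,0,0,0,0,0.7,-0.18,0,0,0,0,0]';python3 - <<'E'
from h import *
state(); 
shot("side","s17",(120,60,420,300),2.6);shot("top","t17",(130,50,430,300),2.6)
B=np.array([[0,-.9963,.0862],[0,.0862,.9963],[-1,0,0]])
f=np.load("/tmp/side.npy")
print(*caps("side",f,(3,150,100),(13,255,255),118),sep="\n")
E
```

```text
t: 22.3
ee_pos: [580.6, -64.7, 151.8]
orientation: [-1.148, 1.246, 1.141]
ft_force: [-7.0, 0.8, 28.5]
width: 0.7
t: 23.05
ee_pos: [580.8, -64.7, 332.4]
orientation: [-1.15, 1.243, 1.139]
ft_force: [0.3, 0.4, -0.3]
width: 27.2
t 23.05 pos [580.8 -64.7 332.4] q [-0.13  0.27  1.64 -0.    1.22 -1.62] F [ 0.3  0.4 -0.3] w 27.2
[[ 0.009 -0.996  0.086]
 [-0.001  0.086  0.996]
 [-1.    -0.009 -0.   ]]
(array([211.8, 159.8]), np.int32(133), array([440.9, 281.6, 118. ]))
(array([286.9, 247.4]), np.int32(336), array([573.8, -69.8, 118. ]))
```

View pics/s17.png

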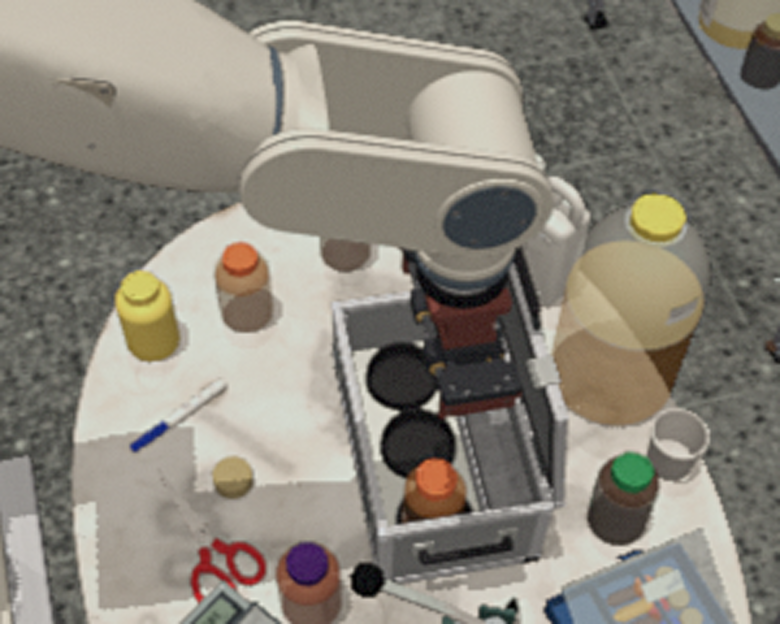

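View pics/t17.png

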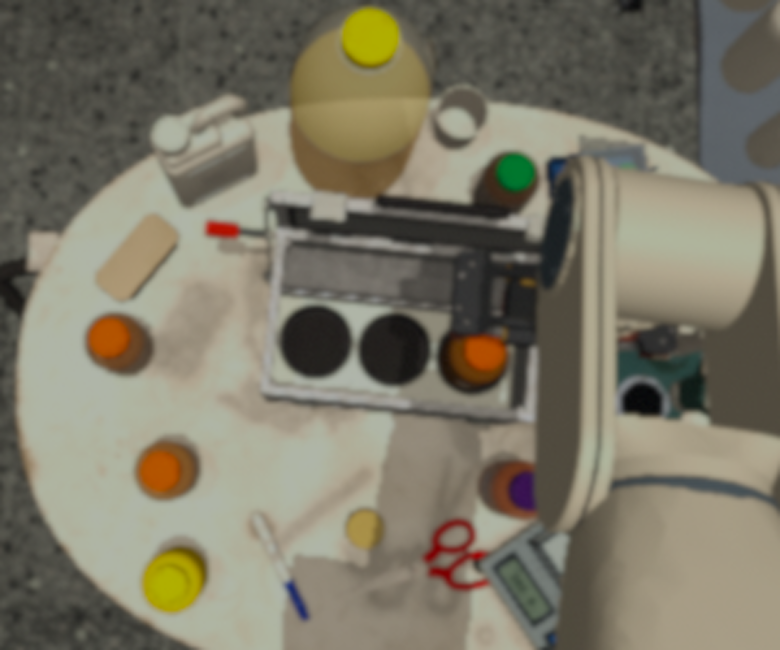

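The bottle is home: it took 28.5 N with no further movement, cap top at about 129.8 mm. Next is bottle B, unmoved at top-view (191.8,230.8).

```bash
python3 -m creep '[0.7,0,0.168,0.3417,0,0,0,0.7,0,0.168,0.3417,0,0,0,0.7,0,0.168,0.3417,0,0,0,0.7,0,0.168,0.3417,0,0,0,0.7,0,0.168,0.3417,0,0,0,0.7,0,0.168,0.3417,0,0,0,0.7,0.04,0.168,0.3417,0,0,0,0.7,0.1,0.168,0.3417,0,0,0]'; python3 - <<'E'
from h import *
state(); 
shot("side","s18",(120,60,320,260),3.5);shot("top","t18",(130,120,330,300),4)
B=np.array([[0,-.9963,.0862],[0,.0862,.9963],[-1,0,0]])
goal([442.5,290,128.5],B)
E
```

```text
t: 24.15
ee_pos: [440.4, 291.9, 226.3]
orientation: [-1.147, 1.246, 1.147]
ft_force: [0.5, 0.4, -1.2]
width: 61.6
t 24.15 pos [440.4 291.9 226.3] q [ 0.56  0.31  1.86 -0.    0.98 -0.92] F [ 0.5  0.4 -1.2] w 61.6
[[ 0.001 -0.996  0.084]
 [ 0.001  0.084  0.996]
 [-1.    -0.001  0.001]]
shift [ 0.0922 -0.0072  0.0032] turn [ 0.0012 -0.0166 -0.0218]
```

View pics/s18.png

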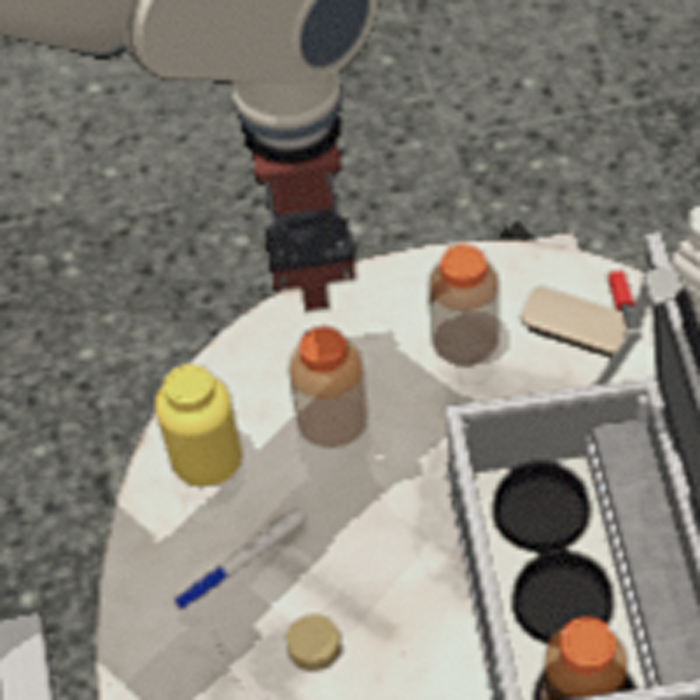

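View pics/t18.png

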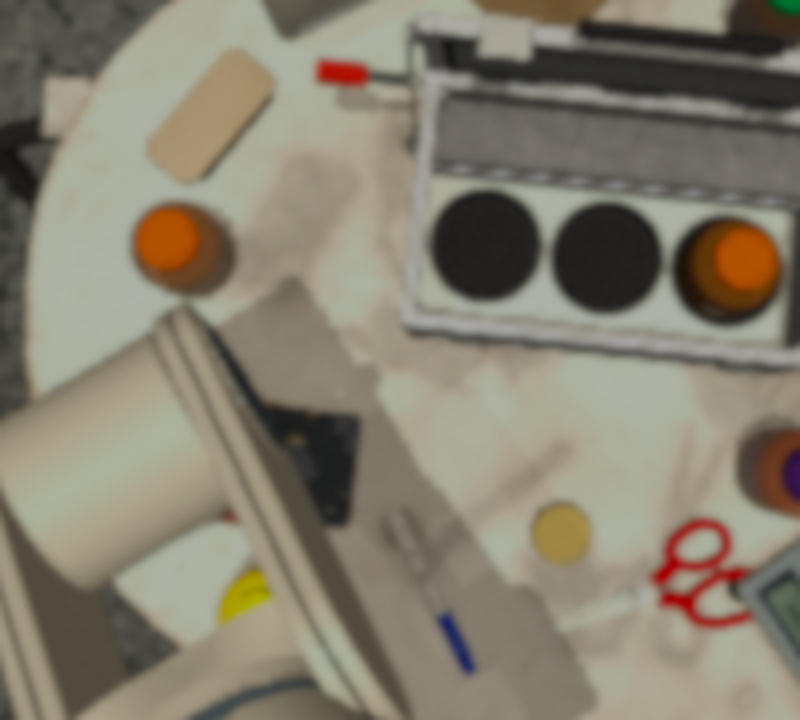

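```bash
python3 -m creep '[0.7,0,0,0,0,0,0,0.7,0.03,0,0,0,0,0,0.7,0.06,0,0,0,0,0,0.7,0.06,0,0,0,0,0]'; python3 - <<'E'
from h import *
state(); 
B=np.array([[0,-.9963,.0862],[0,.0862,.9963],[-1,0,0]])
goal([442.5,290,128.5],B)
E
```

```text
t: 24.75
ee_pos: [441.1, 290.2, 168.2]
orientation: [-1.145, 1.25, 1.145]
ft_force: [-0.7, -0.5, -0.2]
width: 61.8
t 24.75 pos [441.1 290.2 168.2] q [ 0.56  0.39  1.9   0.    0.85 -0.92] F [-0.7 -0.5 -0.2] w 61.8
[[-0.001 -0.996  0.087]
 [-0.     0.087  0.996]
 [-1.     0.001 -0.   ]]
shift [ 0.0397 -0.0014 -0.0001] turn [-0.0019 -0.0008 -0.0011]
```

```bash
python3 -m creep '[0.7,0.02,-0.0014,0,0,0,0,0.7,0.04,-0.0014,0,0,0,0,0.7,0.04,-0.0014,0,0,0,0,0,0.04,-0.0014,0,0,0,0,0,0.04,-0.0014,0,0,0,0,0,0.04,-0.0014,0,0,0,0]'; python3 -m creep '[0,-0.02,0,0,0,0,0, 0,-0.06,0,0,0,0,0, 0,-0.1,0,0,0,0,0, 0,-0.15,0,0,0,0,0, 0,-0.175,0,0,0,0,0,0,-0.175,0,0,0,0,0]'; python3 - <<'E'
from h import *
state(); 
shot("side","s19",(120,60,320,260),3.5)
B=np.array([[0,-.9963,.0862],[0,.0862,.9963],[-1,0,0]])
goal([586,29,303],B)
E
```

```text
t: 25.5
ee_pos: [443.0, 290.7, 128.9]
orientation: [-1.145, 1.247, 1.144]
ft_force: [-1.0, -1.3, 7.5]
width: 42.8
t: 26.25
ee_pos: [442.9, 290.8, 304.5]
orientation: [-1.145, 1.245, 1.144]
ft_force: [0.7, -0.2, -3.1]
width: 42.6
t 26.25 pos [442.9 290.8 304.5] q [ 0.56  0.21  1.78 -0.    1.14 -0.93] F [ 0.7 -0.2 -3.1] w 42.6
[[ 0.003 -0.996  0.086]
 [ 0.002  0.086  0.996]
 [-1.    -0.003  0.002]]
shift [-0.0003 -0.166  -0.2479] turn [-0.0005  0.0009  0.001 ]
```

View pics/s19.png

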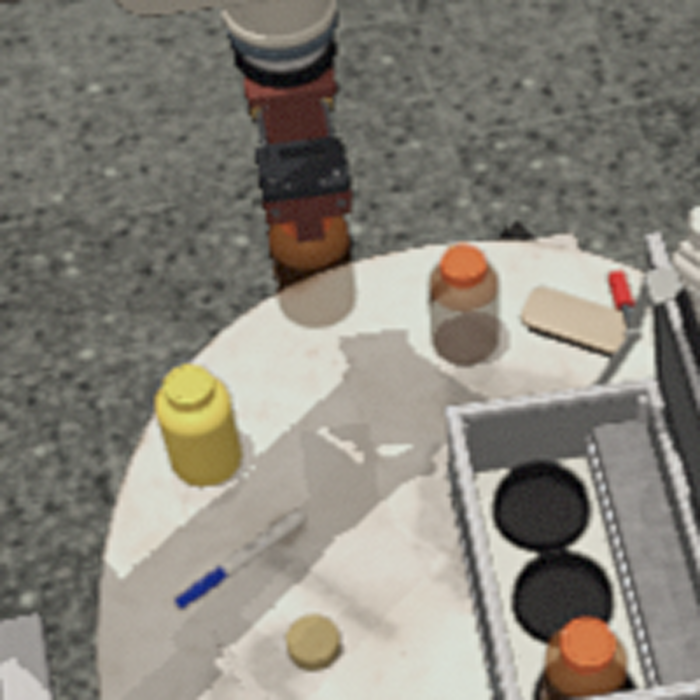

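```bash
python3 -m creep '[0,0,-0.03,-0.04,0,0,0, 0,0,-0.06,-0.09,0,0,0, 0,0,-0.095,-0.14,0,0,0, 0,0,-0.13,-0.19,0,0,0, 0,0,-0.15,-0.23,0,0,0, 0,0,-0.166,-0.248,0,0,0, 0,0,-0.166,-0.248,0,0,0]'; python3 -m creep '[0,0.03,0,0,0,0,0, 0,0.06,0,0,0,0,0, 0,0.09,0,0,0,0,0, 0,0.11,0,0,0,0,0, 0,0.11,0,0,0,0,0]'; python3 - <<'E'
from h import *
state(); 
shot("side","s20",(230,100,350,290),4)
B=np.array([[0,-.9963,.0862],[0,.0862,.9963],[-1,0,0]])
goal([586,29,155],B)
E
```

```text
t: 27.18
ee_pos: [586.3, 28.2, 301.0]
orientation: [-1.143, 1.251, 1.145]
ft_force: [-0.6, 1.0, -2.9]
width: 42.4
t: 27.8
ee_pos: [584.2, 30.5, 190.6]
orientation: [-1.144, 1.252, 1.15]
ft_force: [-0.9, 0.3, -2.9]
width: 42.6
t 27.8 pos [584.2  30.5 190.6] q [ 0.03  0.43  1.76  0.    0.96 -1.45] F [-0.9  0.3 -2.9] w 42.6
[[-0.005 -0.996  0.085]
 [ 0.     0.085  0.996]
 [-1.     0.005 -0.   ]]
shift [ 0.037  -0.0009 -0.0012] turn [ 0.0021  0.0001 -0.0044]
```

View pics/s20.png

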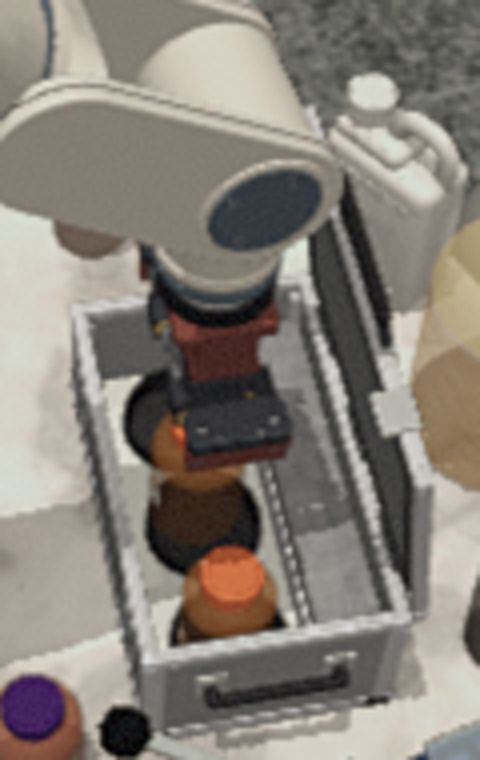

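```bash
python3 -m creep '[0,0.015,0,0,0,0,0, 0,0.025,0,0,0,0,0, 0,0.031,0,0,0,0,0, 0,0.035,0,0,0,0,0,0,0.038,0,0,0,0,0,0,0.0395,0,0,0,0,0,0,0.041,0,0,0,0,0]';python3 -m creep '[0,0.001,0,0,0,0,0, 0,0.0025,0,0,0,0,0, 0,0.004,0,0,0,0,0, 0,0.0055,0,0,0,0,0,0,0.007,0,0,0,0,0,0,0.0085,0,0,0,0,0,0,0.01,0,0,0,0,0]'; python3 -m creep '[0,0.001,0,0,0,0,0, 0,0.0025,0,0,0,0,0, 0,0.004,0,0,0,0,0, 0,0.004,0,0,0,0,0]'
```

```text
t: 28.72
ee_pos: [586.9, 28.9, 152.9]
orientation: [-1.146, 1.248, 1.144]
ft_force: [-2.6, -0.3, 7.8]
width: 42.6
t: 29.6
ee_pos: [586.9, 28.9, 143.1]
orientation: [-1.146, 1.248, 1.144]
ft_force: [-2.6, -0.3, 7.4]
width: 42.5
t: 30.1
ee_pos: [587.5, 28.9, 140.3]
orientation: [-1.147, 1.247, 1.143]
ft_force: [-4.8, -0.0, 15.8]
width: 42.5
```

Stop reached at about 140.3 mm. I'll release, then press the cap top with shut fingertips.

```bash
python3 -m creep '[0,-0.003,0,0,0,0,0, 0,-0.003,0,0,0,0,0, 0.58,-0.003,0,0,0,0,0, 0.58,-0.003,0,0,0,0,0, 0.58,-0.03,0,0,0,0,0, 0.58,-0.05,0,0,0,0,0, 0,-0.05,0,0,0,0,0, 0,-0.05,0,0,0,0,0]'; python3 -m creep '[0,0,0,0,0,0,0, 0,0,0,0,0,0,0, 0,0.015,0,0,0,0,0, 0,0.025,0,0,0,0,0, 0,0.0325,0,0,0,0,0,0,0.0325,0,0,0,0,0]'
```

```text
t: 31.1
ee_pos: [585.8, 28.9, 187.0]
orientation: [-1.145, 1.249, 1.146]
ft_force: [0.0, -0.4, 0.8]
width: 34.4
t: 31.85
ee_pos: [585.7, 28.9, 154.2]
orientation: [-1.144, 1.25, 1.146]
ft_force: [-0.4, -0.0, -0.6]
width: 0.8
```

```bash
python3 -m creep '[0,0.0015,0,0,0,0,0, 0,0.003,0,0,0,0,0, 0,0.0045,0,0,0,0,0,0,0.006,0,0,0,0,0,0,0.0065,0,0,0,0,0,0,0.0065,0,0,0,0,0]'; python3 -m creep '[0,-0.002,0,0,0,0,0,0,-0.03,0,0,0,0,0,0,-0.08,0,0,0,0,0,0.3,-0.13,0,0,0,0,0,0.7,-0.18,0,0,0,0,0,0.7,-0.18,0,0,0,0,0]';python3 - <<'E'
from h import *
state(); 
shot("side","s21",(120,60,420,300),2.6);shot("top","t21",(130,50,430,300),2.6)
E
```

```text
t: 32.6
ee_pos: [587.6, 29.0, 151.8]
orientation: [-1.147, 1.246, 1.143]
ft_force: [-5.2, -0.1, 21.3]
width: 0.5
t: 33.35
ee_pos: [588.3, 29.0, 333.3]
orientation: [-1.149, 1.242, 1.139]
ft_force: [-0.5, 0.1, -0.2]
width: 27.2
t 33.35 pos [588.3  29.  333.3] q [ 0.03  0.28  1.63  0.    1.23 -1.46] F [-0.5  0.1 -0.2] w 27.2
[[ 0.009 -0.996  0.086]
 [ 0.     0.086  0.996]
 [-1.    -0.009  0.001]]
```

View pics/s21.png

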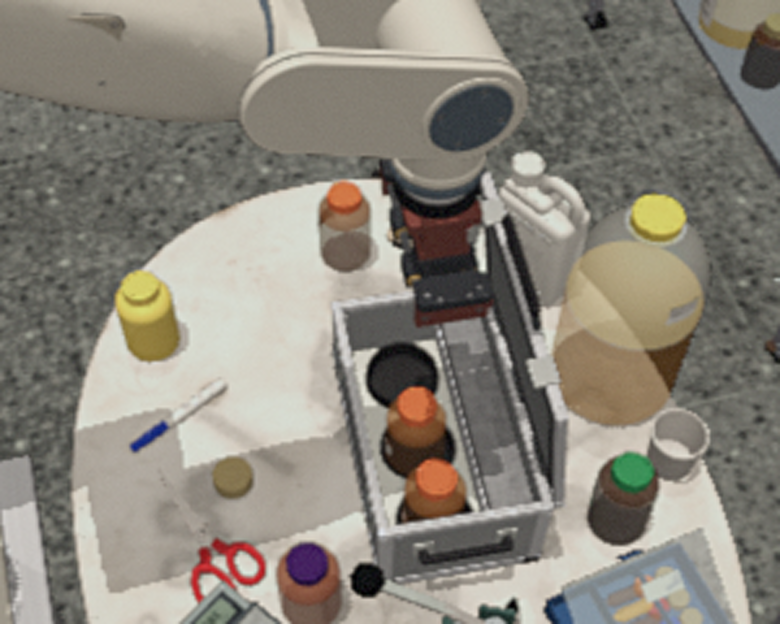

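View pics/t21.png

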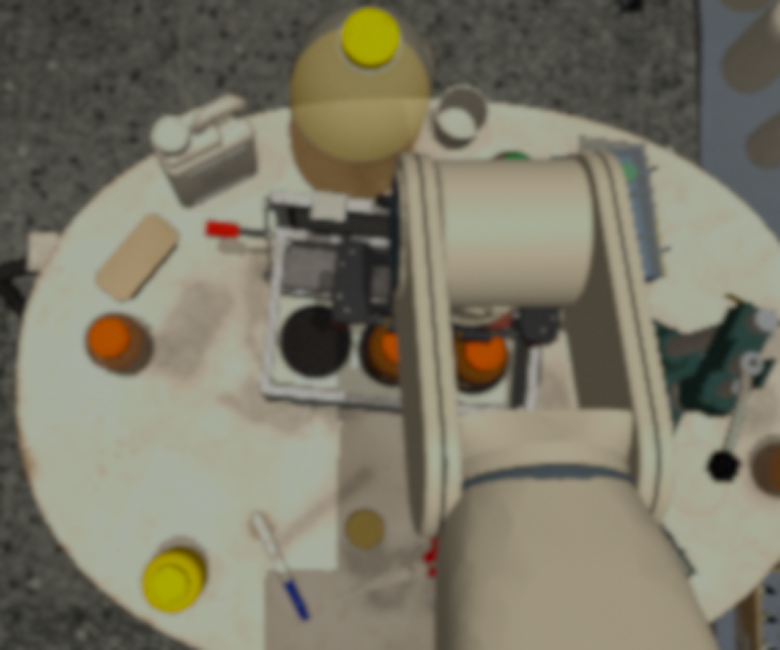

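Both bottles are home: the second stopped at the same 151.8 mm under 21 N. Next is bottle A, unmoved at (172,180) in the top view.

```bash
python3 -m creep '[0.7,0,0.0305,0.3185,0,0,0,0.7,0,0.0305,0.3185,0,0,0,0.7,0,0.0305,0.3185,0,0,0,0.7,0,0.0305,0.3185,0,0,0,0.7,0,0.0305,0.3185,0,0,0,0.7,0,0.0305,0.3185,0,0,0,0.7,0.06,0.0305,0.3185,0,0,0,0.7,0.1,0.0305,0.3185,0,0,0]'; python3 -m creep '[0.7,0.03,0,0,0,0,0,0.7,0.03,0,0,0,0,0,0.7,0.03,0,0,0,0,0]'; python3 - <<'E'
from h import *
state(); 
shot("side","s22",(180,60,330,220),4);shot("top","t22",(130,120,330,300),4)
B=np.array([[0,-.9963,.0862],[0,.0862,.9963],[-1,0,0]])
goal([585.4,348.5,128.5],B)
E
```

```text
t: 34.45
ee_pos: [581.8, 347.4, 224.6]
orientation: [-1.145, 1.254, 1.147]
ft_force: [-0.1, -1.0, 0.0]
width: 61.6
t: 34.83
ee_pos: [583.8, 348.5, 199.1]
orientation: [-1.145, 1.249, 1.145]
ft_force: [0.2, -0.3, -0.4]
width: 61.6
t 34.83 pos [583.8 348.5 199.1] q [ 0.52  0.55  1.53 -0.    1.06 -0.96] F [ 0.2 -0.3 -0.4] w 61.6
[[ 0.    -0.996  0.087]
 [-0.     0.087  0.996]
 [-1.    -0.    -0.   ]]
shift [ 0.0718 -0.0011 -0.0005] turn [-0.0011  0.0025  0.0037]
```

View pics/s22.png

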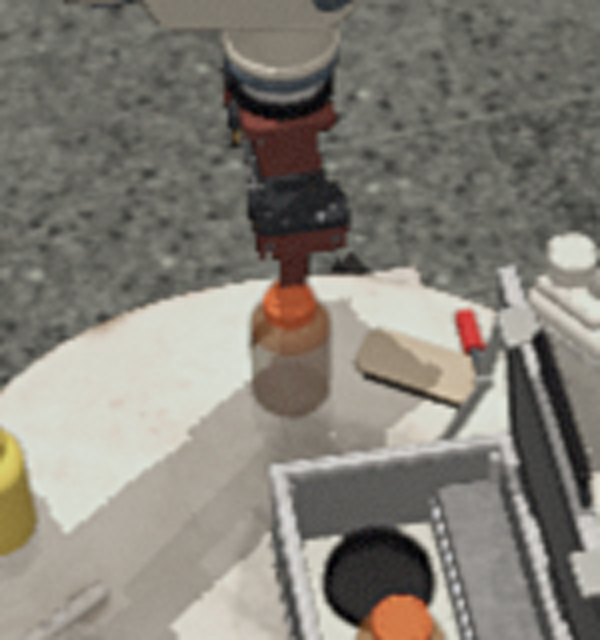

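View pics/t22.png

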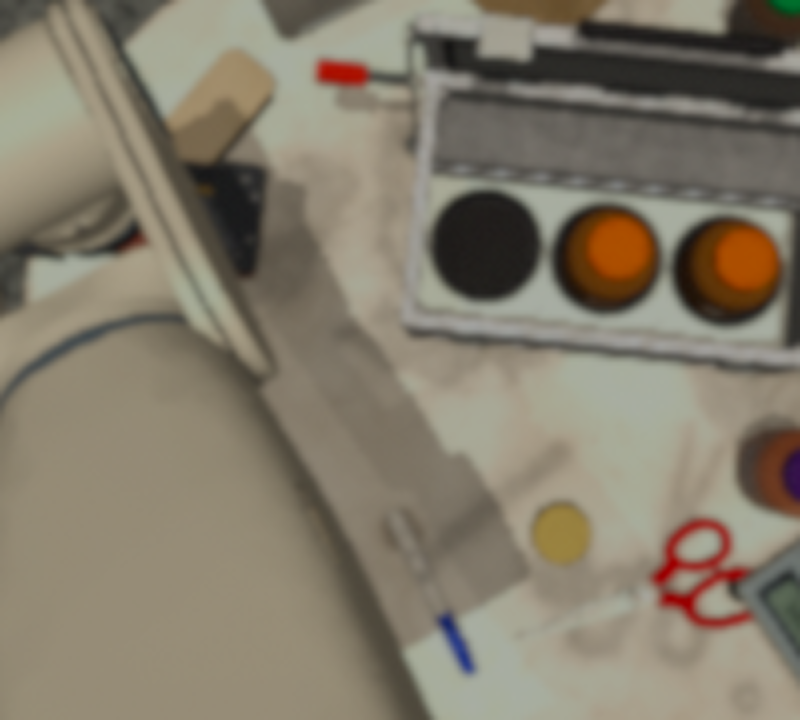

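```bash
python3 -m creep '[0.7,0.03,-0.001,0,0,0,0,0.7,0.055,-0.001,0,0,0,0,0.7,0.0705,-0.001,0,0,0,0,0.7,0.0705,-0.001,0,0,0,0,0,0.0705,-0.001,0,0,0,0,0,0.0705,-0.001,0,0,0,0,0,0.0705,-0.001,0,0,0,0]'; python3 -m creep '[0,-0.02,0,0,0,0,0, 0,-0.06,0,0,0,0,0, 0,-0.1,0,0,0,0,0, 0,-0.15,0,0,0,0,0, 0,-0.175,0,0,0,0,0,0,-0.175,0,0,0,0,0]'; python3 - <<'E'
from h import *
state(); 
shot("side","s23",(120,30,320,230),3.5)
B=np.array([[0,-.9963,.0862],[0,.0862,.9963],[-1,0,0]])
goal([594,121,303],B)
E
```

```text
t: 35.8
ee_pos: [585.0, 349.4, 129.4]
orientation: [-1.145, 1.247, 1.145]
ft_force: [-0.2, 0.7, 3.9]
width: 42.5
t: 36.55
ee_pos: [585.1, 349.2, 306.5]
orientation: [-1.145, 1.244, 1.143]
ft_force: [-0.1, 0.5, -3.0]
width: 42.6
t 36.55 pos [585.1 349.2 306.5] q [ 0.52  0.45  1.44 -0.    1.25 -0.96] F [-0.1  0.5 -3. ] w 42.6
[[ 0.004 -0.996  0.086]
 [ 0.002  0.086  0.996]
 [-1.    -0.004  0.003]]
shift [ 0.001  -0.0294 -0.226 ] turn [-0.0005  0.0013  0.0023]
```

View pics/s23.png

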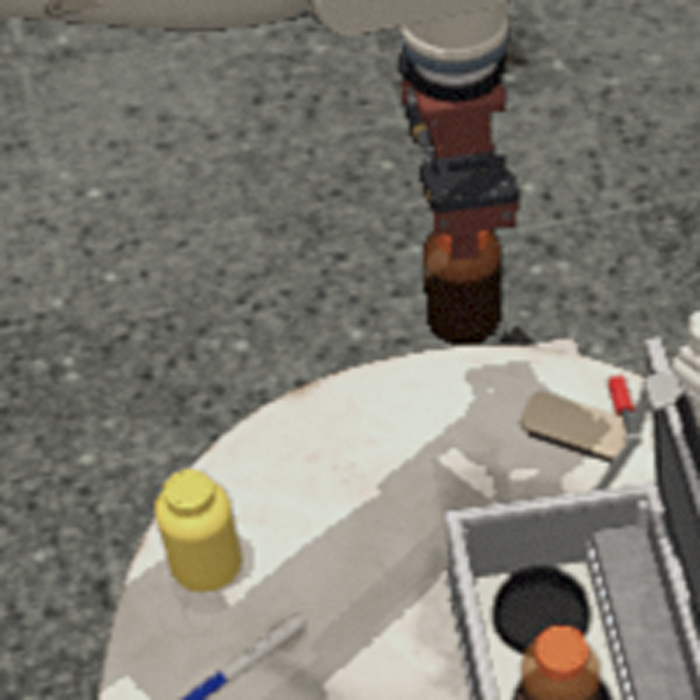

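```bash
python3 -m creep '[0,0,-0.006,-0.04,0,0,0, 0,0,-0.012,-0.09,0,0,0, 0,0,-0.018,-0.14,0,0,0, 0,0,-0.024,-0.19,0,0,0, 0,0,-0.0294,-0.226,0,0,0, 0,0,-0.0294,-0.226,0,0,0]'; python3 -m creep '[0,0.03,0,0,0,0,0, 0,0.06,0,0,0,0,0, 0,0.09,0,0,0,0,0, 0,0.11,0,0,0,0,0, 0,0.11,0,0,0,0,0]'; python3 - <<'E'
from h import *
state(); 
shot("side","s24",(220,60,350,290),3.4)
B=np.array([[0,-.9963,.0862],[0,.0862,.9963],[-1,0,0]])
goal([594,121,155],B)
E
```

```text
t: 37.35
ee_pos: [593.1, 118.5, 301.2]
orientation: [-1.142, 1.254, 1.145]
ft_force: [-0.6, 0.4, -3.1]
width: 42.4
t: 37.98
ee_pos: [592.1, 121.7, 190.4]
orientation: [-1.144, 1.253, 1.149]
ft_force: [-0.1, 0.2, -1.8]
width: 42.9
t 37.98 pos [592.1 121.7 190.4] q [ 0.18  0.46  1.71  0.    0.97 -1.3 ] F [-0.1  0.2 -1.8] w 42.9
[[-0.006 -0.996  0.086]
 [-0.001  0.086  0.996]
 [-1.     0.006 -0.001]]
shift [ 0.0369 -0.0011 -0.0007] turn [ 0.0009 -0.0012 -0.0059]
```

View pics/s24.png

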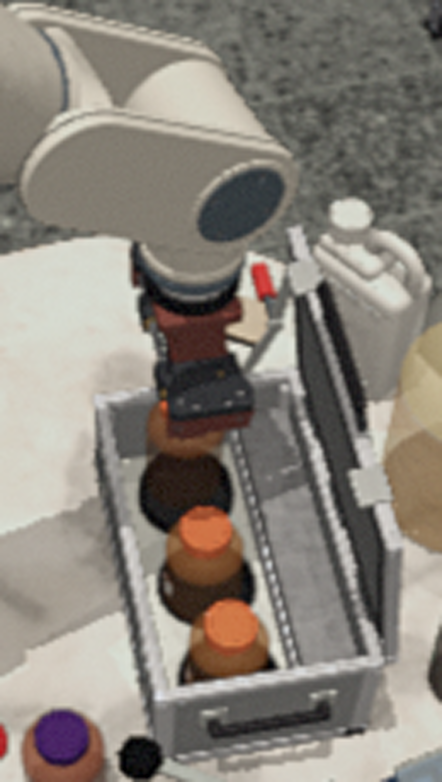

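```bash
python3 -m creep '[0,0.015,0,0,0,0,0, 0,0.025,0,0,0,0,0, 0,0.031,0,0,0,0,0, 0,0.035,0,0,0,0,0,0,0.038,0,0,0,0,0,0,0.0395,0,0,0,0,0,0,0.041,0,0,0,0,0]';python3 -m creep '[0,0.001,0,0,0,0,0, 0,0.0025,0,0,0,0,0, 0,0.004,0,0,0,0,0, 0,0.0055,0,0,0,0,0,0,0.007,0,0,0,0,0,0,0.0085,0,0,0,0,0,0,0.01,0,0,0,0,0]'; python3 -m creep '[0,0.001,0,0,0,0,0, 0,0.0025,0,0,0,0,0, 0,0.004,0,0,0,0,0, 0,0.004,0,0,0,0,0]'
```

```text
t: 38.9
ee_pos: [595.0, 121.2, 153.5]
orientation: [-1.146, 1.247, 1.144]
ft_force: [-1.5, -0.1, 8.7]
width: 42.5
t: 39.78
ee_pos: [595.1, 121.2, 143.8]
orientation: [-1.146, 1.247, 1.144]
ft_force: [-1.4, -0.7, 8.4]
width: 42.6
t: 40.28
ee_pos: [595.3, 121.3, 140.2]
orientation: [-1.146, 1.246, 1.143]
ft_force: [-2.8, 0.0, 10.2]
width: 42.1
```

```bash
python3 -m creep '[0,0.001,0,0,0,0,0,0,0.002,0,0,0,0,0,0,0.002,0,0,0,0,0]'; python3 -m creep '[0,-0.005,0,0,0,0,0, 0,-0.005,0,0,0,0,0, 0.58,-0.005,0,0,0,0,0, 0.58,-0.005,0,0,0,0,0, 0.58,-0.03,0,0,0,0,0, 0.58,-0.05,0,0,0,0,0, 0,-0.05,0,0,0,0,0, 0,-0.05,0,0,0,0,0]'; python3 -m creep '[0,0,0,0,0,0,0, 0,0,0,0,0,0,0, 0,0.015,0,0,0,0,0, 0,0.025,0,0,0,0,0, 0,0.0315,0,0,0,0,0,0,0.0315,0,0,0,0,0]'
```

```text
t: 40.65
ee_pos: [596.1, 121.6, 140.0]
orientation: [-1.147, 1.244, 1.142]
ft_force: [-5.4, -0.2, 22.8]
width: 42.8
t: 41.65
ee_pos: [593.7, 121.1, 185.4]
orientation: [-1.145, 1.25, 1.146]
ft_force: [0.5, -0.4, -1.1]
width: 34.4
t: 42.4
ee_pos: [593.6, 121.0, 153.7]
orientation: [-1.145, 1.25, 1.146]
ft_force: [-0.0, -0.3, -0.2]
width: 0.1
```

```bash
python3 -m creep '[0,0.0015,0,0,0,0,0, 0,0.003,0,0,0,0,0, 0,0.0045,0,0,0,0,0,0,0.006,0,0,0,0,0,0,0.0065,0,0,0,0,0,0,0.0065,0,0,0,0,0]'; python3 -m creep '[0,-0.002,0,0,0,0,0,0,-0.03,0,0,0,0,0,0,-0.08,0,0,0,0,0,0.3,-0.14,0,0,0,0,0,0.5,-0.2,0,0,0,0,0,0.5,-0.25,0,0,0,0,0,0.5,-0.26,0,0,0,0,0,0.5,-0.26,0,0,0,0,0]';python3 - <<'E'
from h import *
state(); 
shot("side","s25",(120,60,420,300),2.6);shot("top","t25",(130,50,430,300),2.6)
E
```

```text
t: 43.15
ee_pos: [595.5, 121.4, 151.8]
orientation: [-1.146, 1.245, 1.143]
ft_force: [-6.2, -2.3, 22.8]
width: 0.3
t: 44.15
ee_pos: [594.0, 121.1, 408.3]
orientation: [-1.145, 1.248, 1.145]
ft_force: [-0.4, 0.3, -0.4]
width: 43.3
t 44.15 pos [594.  121.1 408.3] q [ 0.18  0.26  1.49 -0.    1.39 -1.3 ] F [-0.4  0.3 -0.4] w 43.3
[[ 0.001 -0.996  0.086]
 [ 0.     0.086  0.996]
 [-1.    -0.001  0.   ]]
```

All three are home at the same height: the last also stopped at 151.8 mm under 22.8 N. I've reached the picture-viewing limit, so I'll check with image code from here.

```bash
python3 - <<'E'
from h import *
f=np.load("/tmp/side.npy");t=np.load("/tmp/top.npy")
print(*caps("side",f,(3,150,100),(13,255,255),129),sep="\n")
for n in("top",):
  print(*[x for x in caps(n,t,(3,150,100),(13,255,255),129) if x[0][0]<400],sep="\n")
# red knob
for n,g in(("side",f),("top",t)):
  h=cv2.cvtColor(g,cv2.COLOR_BGR2HSV); m=cv2.inRange(h,(0,180,110),(3,255,255))|cv2.inRange(h,(174,180,110),(180,255,255))
  k,l,st,ce=cv2.connectedComponentsWithStats(m); print(n,[(ce[i].round(1),st[i][4]) for i in range(1,k) if st[i][4]>6])
E
python3 -m creep '[0.4,0,-0.0901,0.1152,1,0,0,0.4,0,-0.0901,0.1152,1,0,0,0.4,0,-0.0901,0.1152,1,0,0,0.4,0,-0.0901,0.1152,1,0,0]'; python3 -m creep '[0.4,0,0,0,1,0,0,0.4,0,0,0,1,0,0,0.4,0,0,0,1,0,0]'; python3 -m creep '[0.4,0,0,0,1,0,0,0.4,0,0,0,1,0,0,0.4,0,0,0,1,0,0,0.4,0,0,0,1,0,0]'; python3 - <<'E'
from h import *
state(); goal([693.5,228,190],np.array([[0,0.0862,.9963],[0,.9963,-.0862],[-1,0,0]]))
E
```

```text
(array([274.5, 190.8]), np.int32(208), array([591.9, 111.7, 129. ]))
(array([279.8, 219.7]), np.int32(328), array([578.1,  13.2, 129. ]))
(array([286.9, 247.4]), np.int32(336), array([571.5, -75.4, 129. ]))
(array([277.9, 159.8]), np.int32(24), array([645.5,  48.1, 129. ]))
(array([251.6, 177.3]), np.int32(200), array([594.1, 122.4, 129. ]))
(array([284.2, 181.6]), np.int32(200), array([583.2,  30. , 129. ]))
side [(array([508.7,  27.7]), np.int32(34)), (array([489.2,  33.1]), np.int32(18)), (array([296.4, 142.2]), np.int32(22)), (array([211.6, 274.7]), np.int32(75)), (array([198.3, 279.7]), np.int32(53)), (array([476.7, 339.4]), np.int32(4609))]
top []
t: 44.75
ee_pos: [693.8, 229.1, 404.4]
orientation: [-0.751, 1.442, 0.752]
ft_force: [-0.2, -0.3, -0.5]
width: 35.1
t: 45.12
ee_pos: [692.8, 226.8, 407.0]
orientation: [-0.341, 1.546, 0.34]
ft_force: [-0.4, -0.3, -0.7]
width: 34.9
t: 45.62
ee_pos: [693.0, 227.0, 407.4]
orientation: [0.065, 1.571, -0.066]
ft_force: [-1.0, -0.1, 1.2]
width: 35.0
t 45.62 pos [693.  227.  407.4] q [ 0.3   0.47  1.19 -0.    1.48  0.38] F [-1.  -0.1  1.2] w 35.0
[[-0.002  0.083  0.997]
 [-0.001  0.997 -0.083]
 [-1.    -0.001 -0.002]]
shift [0.2174 0.0012 0.0007] turn [ 0.0052 -0.003   0.0016]
```

```bash
python3 - <<'E'
from h import *
print(proj("side",[693.5,226,187]),proj("side",[690.8,222.7,187]))
E
python3 -m creep '[0.4,0.06,0.001,0.001,0,0,0,0.4,0.12,0.001,0.001,0,0,0,0.4,0.165,0.001,0.001,0,0,0,0.4,0.19,0.001,0.001,0,0,0,0.4,0.205,0.001,0.001,0,0,0,0.4,0.217,0.001,0.001,0,0,0,0.4,0.217,0.001,0.001,0,0,0]'
```

```text
[296.83382066 141.79549948] [296.312577   142.79973993]
t: 46.5
ee_pos: [694.7, 228.8, 190.9]
orientation: [0.067, 1.57, -0.067]
ft_force: [0.3, -0.5, 0.3]
width: 35.1
```

```bash
python3 -m creep '[0.4,0,0,-0.006,0,0,0,0.4,0,0,-0.012,0,0,0,0.4,-0.001,0,-0.018,0,0,0,0.4,-0.002,0,-0.024,0,0,0,0.4,-0.003,0,-0.030,0,0,0,0.4,-0.004,0,-0.036,0,0,0,0.4,-0.005,0,-0.042,0,0,0,0.4,-0.005,0,-0.042,0,0,0]'; python3 - <<'E'
from h import *
f=shot("side","s26");f=np.load("/tmp/side.npy")
h=cv2.cvtColor(f,cv2.COLOR_BGR2HSV); m=cv2.inRange(h,(0,180,110),(3,255,255))|cv2.inRange(h,(174,180,110),(180,255,255))
k,l,st,ce=cv2.connectedComponentsWithStats(m); print([(ce[i].round(1),st[i][4]) for i in range(1,k) if st[i][4]>3 and 240<ce[i][0]<340])
E
```

```text
t: 47.5
ee_pos: [652.2, 232.6, 195.9]
orientation: [0.068, 1.571, -0.068]
ft_force: [-0.6, -0.7, 0.4]
width: 35.2
[(array([286.4, 142.7]), np.int32(40))]
```

```bash
python3 -m creep '[0.4,0,0,-0.003,0,0,0,0.4,0,0,-0.006,0,0,0,0.4,0,0,-0.008,0,0,0,0.4,0,0,-0.008,0,0,0]'; python3 - <<'E'
from h import *
f=shot("side","s27");f=np.load("/tmp/side.npy")
h=cv2.cvtColor(f,cv2.COLOR_BGR2HSV); m=cv2.inRange(h,(0,180,110),(3,255,255))|cv2.inRange(h,(174,180,110),(180,255,255))
k,l,st,ce=cv2.connectedComponentsWithStats(m); print([(ce[i].round(1),st[i][4]) for i in range(1,k) if st[i][4]>3 and 240<ce[i][0]<340])
state()
# black bar handle: dark pixels near predicted bar line for various lid angles
c,s=np.cos(-.0862),np.sin(-.0862)
def case(x,y,z): return np.array([603.5+c*x-s*y,26+s*x+c*y,z])
g=cv2.cvtColor(f,cv2.COLOR_BGR2GRAY)
for th in np.arange(1.2,1.5,.02):
    pts=[proj("side",case(90-220*np.cos(th)+6*np.sin(th),y,135+220*np.sin(th)+6*np.cos(th))) for y in np.linspace(-40,40,33)]
    print(round(th,2),np.round(np.mean([g[int(round(p[1])),int(round(p[0]))] for p in pts]),0),pts[16].round(1))
E
```

```text
t: 48.05
ee_pos: [644.8, 233.3, 196.1]
orientation: [0.068, 1.57, -0.068]
ft_force: [0.4, -0.2, 0.7]
width: 35.2
[(array([284.2, 143. ]), np.int32(40))]
t 48.1 pos [644.8 233.3 196.1] q [0.33 0.56 1.52 0.   1.06 0.42] F [ 0.7 -0.1  0.2] w 34.9
[[-0.001  0.086  0.996]
 [-0.     0.996 -0.086]
 [-1.    -0.    -0.   ]]
1.2 134.0 [297.5 167.3]
1.22 137.0 [299.2 166.7]
1.24 147.0 [300.9 166.2]
1.26 160.0 [302.6 165.6]
1.28 179.0 [304.4 165. ]
1.3 96.0 [306.1 164.5]
1.32 25.0 [307.8 164. ]
1.34 33.0 [309.6 163.5]
1.36 117.0 [311.3 163.1]
1.38 156.0 [313.1 162.6]
1.4 147.0 [314.8 162.2]
1.42 141.0 [316.6 161.8]
1.44 132.0 [318.3 161.4]
1.46 123.0 [320.1 161. ]
1.48 124.0 [321.8 160.7]
1.5 126.0 [323.6 160.4]
```

The stay is free and the lid sits at about 1.325 rad, held by its hinge (the dark bar matches the model at 1.32–1.34). I'll go back over the handle.

```bash
python3 -m creep '[0.4,0,0,0.004,0,0,0,0.4,-0.03,0,0.004,0,0,0,0.4,-0.09,0,0.004,0,0,0,0.4,-0.15,0,0.004,0,0,0,0.4,-0.2,0,0.004,0,0,0,0.4,-0.22,0,0.004,0,0,0,0.4,-0.22,0,0.004,0,0,0]'; python3 - <<'E'
from h import *
state(); goal([647.4,21.8,415],np.array([[0,0.0862,.9963],[0,.9963,-.0862],[-1,0,0]]))
E
```

```text
t: 48.98
ee_pos: [649.8, 233.1, 418.3]
orientation: [0.069, 1.566, -0.067]
ft_force: [0.7, -0.7, -0.3]
width: 35.3
t 48.98 pos [649.8 233.1 418.3] q [ 0.33  0.39  1.28 -0.    1.46  0.41] F [ 0.7 -0.7 -0.3] w 35.3
[[ 0.004  0.087  0.996]
 [ 0.001  0.996 -0.087]
 [-1.     0.002  0.004]]
shift [ 0.003  -0.2108  0.0159] turn [-0.0006  0.0067 -0.0029]
```

```bash
python3 -m creep '[0.4,0,-0.211,0.0159,0,0,0,0.4,0,-0.211,0.0159,0,0,0,0.4,0,-0.211,0.0159,0,0,0,0.4,0,-0.211,0.0159,0,0,0,0.4,0,-0.211,0.0159,0,0,0,0.4,0,-0.211,0.0159,0,0,0]'; python3 - <<'E'
from h import *
f=shot("side","s28");f=np.load("/tmp/side.npy")
state(); goal([647.4,21.8,357.5],np.array([[0,0.0862,.9963],[0,.9963,-.0862],[-1,0,0]]))
c,s=np.cos(-.0862),np.sin(-.0862)
def case(x,y,z): return np.array([603.5+c*x-s*y,26+s*x+c*y,z])
g=cv2.cvtColor(f,cv2.COLOR_BGR2GRAY)
for th in np.arange(1.28,1.4,.02):
    pts=[proj("side",case(90-220*np.cos(th)+6*np.sin(th),y,135+220*np.sin(th)+6*np.cos(th))) for y in np.linspace(-50,-15,33)]
    print(round(th,2),np.round(np.mean([g[int(round(p[1])),int(round(p[0]))] for p in pts]),0), case(90-220*np.cos(th)+6*np.sin(th),0,135+220*np.sin(th)+6*np.cos(th)).round(1))
E
```

```text
t: 49.72
ee_pos: [646.6, 22.6, 415.4]
orientation: [0.068, 1.571, -0.067]
ft_force: [0.6, -0.4, 0.9]
width: 34.7
t 49.77 pos [646.7  23.  415.6] q [0.02 0.32 1.39 0.   1.43 0.1 ] F [-0.2 -0.1  0.3] w 35.4
[[-0.001  0.085  0.996]
 [ 0.     0.996 -0.085]
 [-1.     0.    -0.001]]
shift [ 0.0581 -0.0011  0.0008] turn [ 0.0025 -0.0015 -0.0008]
1.28 135.0 [636.   23.2 347.5]
1.3 44.0 [640.3  22.8 348.6]
1.32 21.0 [644.6  22.5 349.6]
1.34 27.0 [648.8  22.1 350.5]
1.36 177.0 [653.1  21.7 351.4]
1.38 212.0 [657.5  21.3 352.1]
```

```bash
python3 -m creep '[0.4,0.02,-0.001,0,0,0,0,0.4,0.04,-0.001,0,0,0,0,0.4,0.052,-0.001,0,0,0,0,0.4,0.061,-0.001,0,0,0,0,0.4,0.061,-0.001,0,0,0,0]';python3 -m creep '[0,0,0,0,0,0,0,0,0,0,0,0,0,0,0,0,0,0,0,0,0]'
```

```text
t: 50.4
ee_pos: [646.5, 20.8, 354.7]
orientation: [0.068, 1.571, -0.068]
ft_force: [0.0, -0.0, 0.7]
width: 35.1
t: 50.78
ee_pos: [646.8, 20.3, 355.7]
orientation: [0.068, 1.569, -0.068]
ft_force: [0.2, -0.1, 1.6]
width: 11.1
```

```bash
python3 - <<'E'
import numpy as np
R=221.
f=lambda t:np.array([-R*np.cos(t)+6*np.sin(t),R*np.sin(t)+6*np.cos(t)])
def seq(t0,ts):
    for t in ts:
        d=f(t)-f(t0); print(round(t,3),round(-d[1]/1000,4),round(d[0]/1000,4))
seq(1.325,[1.28,1.22,1.15,1.08,1.0,.92,.85]); print(); seq(.85,[.78,.71,.64,.57,.5,.43,.36]); print(); seq(.36,[.3,.24,.19,.15,.11,.08,.05]);print();seq(.05,[.03,.015,0])
E
```

```text
1.28 0.0024 -0.0097
1.22 0.0062 -0.0224
1.15 0.0116 -0.0368
1.08 0.0181 -0.0509
1.0 0.0266 -0.0664
0.92 0.0364 -0.0812
0.85 0.0458 -0.0934

0.78 0.0103 -0.0115
0.71 0.0214 -0.0223
0.64 0.0332 -0.0323
0.57 0.0457 -0.0415
0.5 0.0588 -0.0497
0.43 0.0724 -0.057
0.36 0.0865 -0.0634

0.3 0.0124 -0.0046
0.24 0.0251 -0.0085
0.19 0.0358 -0.0112
0.15 0.0445 -0.0129
0.11 0.0532 -0.0143
0.08 0.0598 -0.0151
0.05 0.0664 -0.0157

0.03 0.0044 -0.0003
0.015 0.0077 -0.0005
0 0.011 -0.0006
```

```bash
python3 -m creep '[0,0.0024,0,-0.0097,0,0,0,0,0.0062,0,-0.0224,0,0,0,0,0.0116,0,-0.0368,0,0,0,0,0.0181,0,-0.0509,0,0,0,0,0.0266,0,-0.0664,0,0,0,0,0.0364,0,-0.0812,0,0,0,0,0.0458,0,-0.0934,0,0,0,0,0.0458,0,-0.0934,0,0,0]'
```

```text
t: 51.78
ee_pos: [551.5, 29.1, 308.3]
orientation: [0.069, 1.573, -0.067]
ft_force: [-1.6, 4.8, 0.0]
width: 10.9
```

```bash
python3 -m creep '[0,0.0103,0,-0.0115,0,0,0,0,0.0214,0,-0.0223,0,0,0,0,0.0332,0,-0.0323,0,0,0,0,0.0457,0,-0.0415,0,0,0,0,0.0588,0,-0.0497,0,0,0,0,0.0724,0,-0.057,0,0,0,0,0.0865,0,-0.0634,0,0,0,0,0.0865,0,-0.0634,0,0,0]'
```

```text
t: 52.78
ee_pos: [490.3, 34.2, 221.7]
orientation: [0.068, 1.57, -0.068]
ft_force: [1.9, 5.6, -3.3]
width: 11.4
```

```bash
python3 - <<'E'
from h import *
shot("side","s29");f=np.load("/tmp/side.npy")
state()
c,s=np.cos(-.0862),np.sin(-.0862)
def case(x,y,z): return np.array([603.5+c*x-s*y,26+s*x+c*y,z])
g=cv2.cvtColor(f,cv2.COLOR_BGR2GRAY)
for th in np.arange(.28,.46,.02):
    pts=[proj("side",case(90-220*np.cos(th)+6*np.sin(th),y,135+220*np.sin(th)+6*np.cos(th))) for y in np.linspace(-50,-15,33)]
    print(round(th,2),np.round(np.mean([g[int(round(p[1])),int(round(p[0]))] for p in pts]),0), case(90-220*np.cos(th)+6*np.sin(th),0,135+220*np.sin(th)+6*np.cos(th)).round(1))
E
```

```text
t 52.83 pos [490.4  34.2 222. ] q [0.05 0.26 1.94 0.   0.94 0.13] F [ 3.3  5.6 -4. ] w 10.8
[[-0.     0.086  0.996]
 [ 0.     0.996 -0.086]
 [-1.     0.    -0.   ]]
0.28 173.0 [484.2  36.3 201.6]
0.3 128.0 [485.5  36.2 205.7]
0.32 55.0 [487.   36.1 209.9]
0.34 20.0 [488.5  35.9 214. ]
0.36 18.0 [490.1  35.8 218.1]
0.38 23.0 [491.8  35.6 222.2]
0.4 39.0 [493.6  35.5 226.2]
0.42 54.0 [495.5  35.3 230.2]
0.44 58.0 [497.4  35.2 234.1]
```

Tracking well at about 0.35 rad. I'll continue slowly to shut.

```bash
python3 -m creep '[0,0.0124,0,-0.0046,0,0,0,0,0.0251,0,-0.0085,0,0,0,0,0.0358,0,-0.0112,0,0,0,0,0.0445,0,-0.0129,0,0,0,0,0.0532,0,-0.0143,0,0,0,0,0.0598,0,-0.0151,0,0,0,0,0.0664,0,-0.0157,0,0,0,0,0.0664,0,-0.0157,0,0,0]'
```

```text
t: 53.82
ee_pos: [475.4, 35.5, 155.8]
orientation: [0.068, 1.568, -0.068]
ft_force: [3.1, 5.2, -3.6]
width: 11.3
```

```bash
python3 -m creep '[0,0.002,0,0,0,0,0,0,0.004,0,-0.0003,0,0,0,0,0.006,0,-0.0004,0,0,0,0,0.008,0,-0.0005,0,0,0,0,0.0095,0,-0.0006,0,0,0,0,0.011,0,-0.0006,0,0,0,0,0.011,0,-0.0006,0,0,0]'
```

```text
t: 54.7
ee_pos: [475.2, 35.5, 148.1]
orientation: [0.068, 1.567, -0.068]
ft_force: [-8.3, 4.0, 34.8]
width: 10.9
```

Contact has stopped it at 148 mm. I'll ease off and check the lid angle before letting go.

```bash
python3 -m creep '[0,-0.0025,0,0,0,0,0,0,-0.0025,0,0,0,0,0]'; python3 - <<'E'
from h import *
shot("side","s30");f=np.load("/tmp/side.npy")
state()
c,s=np.cos(-.0862),np.sin(-.0862)
def case(x,y,z): return np.array([603.5+c*x-s*y,26+s*x+c*y,z])
g=cv2.cvtColor(f,cv2.COLOR_BGR2GRAY).astype(float);g0=cv2.cvtColor(cv2.imread("pics/side0.png"),cv2.COLOR_BGR2GRAY).astype(float)
for th in np.arange(-.06,.1,.01):
    r=[]
    for G in(g0,g):
        pts=np.array([proj("side",case(90-220*np.cos(th)+6*np.sin(th),y,135+220*np.sin(th)+6*np.cos(th))) for y in np.linspace(-50,-25,33)],np.float32)
        r.append(cv2.remap(G.astype(np.float32),pts[:,:1],pts[:,1:],1).mean().round(0))
    print(round(th,2),r)
# compare lid region right part with start
a=(slice(190,290),slice(285,330)); print("diff vs start",np.abs(g[a]-g0[a]).mean().round(2))
for dy in range(-3,4):
    b=(slice(190+dy,290+dy),slice(285,330)); print(dy,np.abs(g[b]-g0[a]).mean().round(2))
E
```

```text
t: 54.95
ee_pos: [475.1, 35.5, 148.4]
orientation: [0.068, 1.567, -0.068]
ft_force: [1.5, 5.2, 6.0]
width: 11.1
t 55.0 pos [475.1  35.5 148.4] q [0.05 0.36 2.02 0.   0.76 0.14] F [0.6 5.3 6.6] w 11.2
[[ 0.002  0.086  0.996]
 [ 0.     0.996 -0.086]
 [-1.     0.     0.002]]
-0.06 [np.float32(39.0), np.float32(22.0)]
-0.05 [np.float32(36.0), np.float32(20.0)]
-0.04 [np.float32(35.0), np.float32(20.0)]
-0.03 [np.float32(34.0), np.float32(19.0)]
-0.02 [np.float32(32.0), np.float32(18.0)]
-0.01 [np.float32(30.0), np.float32(17.0)]
0.0 [np.float32(29.0), np.float32(16.0)]
0.01 [np.float32(27.0), np.float32(15.0)]
0.02 [np.float32(26.0), np.float32(14.0)]
0.03 [np.float32(26.0), np.float32(14.0)]
0.04 [np.float32(25.0), np.float32(14.0)]
0.05 [np.float32(25.0), np.float32(15.0)]
0.06 [np.float32(26.0), np.float32(16.0)]
0.07 [np.float32(27.0), np.float32(17.0)]
0.08 [np.float32(29.0), np.float32(19.0)]
0.09 [np.float32(32.0), np.float32(21.0)]
diff vs start 2.75
-3 14.63
-2 11.68
-1 7.61
0 2.75
1 7.61
2 11.81
3 15.04
```

The lid picture matches the shut start picture, with no shift and the same bar line. I'll release and back off.

```bash
python3 -m creep '[0.36,0,0,0,0,0,0,0.36,0,0,0,0,0,0,0.36,0,0,0,0,0,0,0.36,-0.03,0,0,0,0,0,0.36,-0.08,0,0,0,0,0,0.36,-0.14,0,0,0,0,0,0.36,-0.2,0,0,0,0,0,0.36,-0.2,0,0,0,0,0]'; python3 -m creep '[0.36,0,0,-0.06,0,0,0,0.36,0,0.06,-0.06,0,0,0,0.36,0,0.12,-0.06,0,0,0,0.36,0,0.18,-0.06,0,0,0,0.36,0,0.24,-0.06,0,0,0,0.36,0,0.3,-0.06,0,0,0,0.36,0,0.3,-0.06,0,0,0]'; python3 - <<'E'
from h import *
for n in("side","top"): 
    shot(n,n+"31")
state()
for n in("side","top"):
    f=np.load(f"/tmp/{n}.npy");f0=cv2.imread(f"pics/{n}0.png")
    o=[x for x in caps(n,f,(3,150,100),(13,255,255),118) if x[0][0]<400]; print(n,"orange",o)
    for nm,lo,hi in(("purple",(125,80,30),(160,255,255)),("green",(60,120,40),(85,255,255)),("yellow",(22,150,90),(35,255,255))):
        for F in(f0,f):
            print(n,nm,[(x[0],x[1]) for x in caps(n,F,lo,hi,118,60) if 140<x[0][0]<400])
    g=cv2.cvtColor(f,cv2.COLOR_BGR2GRAY).astype(float);g0=cv2.cvtColor(f0,cv2.COLOR_BGR2GRAY).astype(float)
    a=(slice(170,290),slice(235,335)) if n=="side" else (slice(135,222),slice(225,345))
    print([np.abs(g[a[0].start+d:a[0].stop+d,a[1]]-g0[a]).mean().round(2) for d in(-2,-1,0,1,2)])
E
```

```text
t: 56.0
ee_pos: [476.4, 35.3, 352.6]
orientation: [0.068, 1.56, -0.067]
ft_force: [-0.2, 0.2, -0.1]
width: 31.7
t: 56.88
ee_pos: [439.7, 342.3, 345.8]
orientation: [0.064, 1.572, -0.066]
ft_force: [-0.3, -0.4, -0.1]
width: 31.7
t 56.98 pos [439.5 339.  346.1] q [ 0.64  0.22  1.68 -0.    1.25  0.72] F [ 0.4 -1.2  0.2] w 31.4
[[-0.002  0.085  0.996]
 [-0.002  0.996 -0.085]
 [-1.    -0.003 -0.002]]
side orange []
side purple [(array([237.8, 276.5]), np.int32(200))]
side purple [(array([237.7, 276.6]), np.int32(204))]
side green [(array([362.6, 241.3]), np.int32(180))]
side green [(array([362.6, 241.4]), np.int32(180))]
side yellow [(array([178.4, 189.3]), np.int32(167))]
side yellow [(array([179.2, 189.3]), np.int32(153))]
[np.float64(11.73), np.float64(7.38), np.float64(2.11), np.float64(7.28), np.float64(11.61)]
top orange [(array([214.4, 177. ]), np.int32(45), array([594.9, 228.5, 118. ])), (array([324.5, 241.9]), np.int32(43), array([414.5, -85.9, 118. ]))]
top purple [(array([332.6, 238.8]), np.int32(161))]
top purple [(array([332.9, 238.5]), np.int32(164))]
top green [(array([327.7, 115.9]), np.int32(164))]
top green [(array([327.7, 115.9]), np.int32(164))]
top yellow [(array([271.9,  64. ]), np.int32(414)), (array([196.5, 272.8]), np.int32(470))]
top yellow [(array([271.9,  64. ]), np.int32(414)), (array([196.8, 272.3]), np.int32(454))]
[np.float64(7.42), np.float64(4.75), np.float64(2.03), np.float64(4.81), np.float64(7.68)]
```

```bash
python3 - <<'E'
import cv2,numpy as np
for n,a in(("side",(slice(195,245),slice(232,265))),("side",(slice(230,280),slice(255,340))),("top",(slice(195,230),slice(235,345)))):
    g=cv2.cvtColor(cv2.imread(f"pics/{n}31.png"),6).astype(np.float32)[a];g0=cv2.cvtColor(cv2.imread(f"pics/{n}0.png"),6).astype(np.float32)[a]
    print(n,cv2.phaseCorrelate(np.ascontiguousarray(g0),np.ascontiguousarray(g)))
from workcell import ctrl
print(ctrl.get_obs()["t"]); print(ctrl.close_job())
E
```

```text
side ((0.0661557689736405, -0.022590484515195186), 0.9025288497077094)
side ((-0.008480204595855412, 0.033632474432863546), 0.9728986701965332)
top ((-0.04956118139794796, -0.01145838128613974), 0.8529221260989154)
56.975
the job is handed in; nothing more can be done
None
```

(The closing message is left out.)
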